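# Sort full and empty tins into a chest with bypass covers

### The arm

A 7-joint arm with a two-finger parallel gripper is mounted at the origin on a cart in front of the work surface, level with it; the furniture and walls round the work are solid. World frame = base frame: x ahead of the robot, y to its left, z up, the work surface at z = 0. Lengths are in mm, angles in rad, forces in N, time in s.
With the tool pointing down it reaches from about 400 to 850 mm from the base axis. Payload 10.4 kg.
Tool frame: the origin (TCP) lies at the very end of the fingers, on their centre line; the grasp point (between the pads) lies 19 mm behind it (robot.pinch_z is the distance from the TCP to the grasp point, in mm); x points along the fingers, y is the direction in which the jaws open and shut, and the axes are right-handed (so a half turn about x gives the same grasp; the last joint's range is limited). The gripper opens to 87 mm and grips with 3 to 60 N. Pads are 19 mm wide; open, the fingers measure 117 mm over their backs; the gripper's body (75 mm by 190 mm) begins 51 mm behind the grasp point.
Start: joints at [-0.023, 0.332, -0.065, 1.46, 0.022, 1.35, -0.088], TCP at [625.025, 0.019, 183.376] pointing down, gripper open.
Joint ranges: [-2.6, 2.6], [-0.5, 2.12], [-1.47, 1.34], [0.16, 2.42], [-1.27, 4.41], [0.06, 2.06], [-2.6, 2.6]. Speed limits (rad/s): [2.22, 2.22, 2.79, 2.79, 3.14, 3.14, 3.14].

### API

Orientations are given as a unit quaternion [x, y, z, w].
In Python, from rig import robot gives the robot as it stands.
- The arm moves only by the tool arm_command, never from a script. Its argument "deltas" is a list of rows, each an object of numbers: "claw": the closure, from 0 (fully open) to 1 (shut); "x", "y", "z": the shift along the tool's x, y, z in cm; "wx", "wy", "wz": the turn, a rotation vector about the tool's x, y, z in degrees. A call has 1 to 20 rows; each row shifts and turns the commanded pose from where the row before left it, along the tool's axes as they then stand; what a row does not reach is not made up. A row lasts 1/10 s, in which the tool goes at most 50 mm and 8.59 degrees, less where a joint would pass 70% of its speed; a pose out of reach is approached as far as the arm can. A call with a gripper value outside its range is refused whole. The fingers move at their own pace and stop on an object; the grip force is fixed at half the most. Time passes only in rows, so rows that do not move let the fingers close. It gives the time, the measured TCP pose, the force and the opening at its end, in the units of the state.
- robot.get_state(): the state, without advancing time (a new reading comes with each control period).
- robot.read_camera(name): name is "scene" or "side" or "wrist"; returns a dict with "img" (384x512x3 uint8, blue, green, red), "intrinsics" (3x3 intrinsics, pixels), "R" (3x3) and "t" (3): a world point X has camera coordinates R X + t. Camera axes: x right, y down, z forward; pixel columns grow to the right and rows downward; lengths in mm; the calibration is good to about 2 mm. A picture is of the moment at which its call begins. There is no depth.
- robot.sign_off(): hands the job in, once; it reports no verdict.
The state is a dict: "time": time; "qpos": joint angles; "dq": joint speeds; "joint_efforts": joint torques, N m; "eef_pos": TCP position; "tool_rot": TCP orientation; "wrist_force": force on the tool from outside, world axes, zero at the start; "ft_torque": the same for the moment, N m; "grip_width": opening from 0.0 (shut) to 1.0 (fully open).
Only numpy, scipy, OpenCV 4.12 (cv2) and the standard library are available. Lean on these libraries where they do the work, as an engineer would, in place of code of your own. Each camera call takes 0.05 s, during which the arm holds its last target. There are 200 camera calls.

### The job

Sort the sealed tins standing right of the vice by the weight you feel when you lift them: stand every full one upright in the chest's near bay and every empty one upright in its far bay. The chest's two sliding covers pass one over the other, so open one bay at a time, and leave both covers fully shut. Leave the tape roll, the grinding disc and the marker where they lie.

Things in the scene. Friction and masses are not known exactly. Their poses are not given: they have to be found in the camera images.
- chest: grey steel chest fixed left of the vice, 360 mm long (its x, away from the robot), 152 wide (y), 78 high. Origin: centre of its underside. Near bay x -173 to -3 mm, far bay x 3 to 173, both y -70 to 70; floor 6 mm above origin, end walls 60 high, rails on the long sides to 78. Two flat covers slide along x on a double track, one over the other: only one bay is open at a time.
- upper_cover (a joint): slide of the upper cover (177 mm long, top face 74 mm above the chest's underside), which closes the near bay: 0 shut, 0.172 m fully open, pushed along the chest's +x over the far bay. Starts up to 30 mm ajar, stays where left; friction 1.5 N and light damping.
- lower_cover (a joint): slide of the lower cover (177 mm long, top face 66 mm above the chest's underside, passes under the upper one), which closes the far bay: 0 shut, 0.172 m fully open, pulled along the chest's -x over the near bay. Starts up to 30 mm ajar, stays where left; same friction.
- upper_fin_top (a point): top centre of the black upright grip fin in the middle of the upper cover: 12 mm thick along the chest's x, 34 mm along its y, 32 mm high above the cover; moves with the cover (86 mm nearer than the chest's middle when shut). The point's axes are the chest's.
- lower_fin_top (a point): top centre of the black grip fin of the lower cover, on a tab outside the chest's right-hand long side (chest y = -104 mm, top 98 mm above the underside): 12 mm thick along chest x, 34 along y, 32 high above the tab; moves with the cover (86 mm beyond the chest's middle when shut). Axes as the chest's.
- tin_1: one of four or five outwardly identical sealed round metal tins, 46 mm diameter, 50 mm high, upright on the bench right of the vice (which stands 200 mm high between tins and chest); may be absent. Full (0.45 to 0.70 kg) or empty (0.08 to 0.13 kg): only weight tells, neither its number nor its place does. Origin: centre of its underside, z up its axis.
- tin_2: one of four or five outwardly identical sealed round metal tins, 46 mm diameter, 50 mm high, upright on the bench right of the vice (which stands 200 mm high between tins and chest); may be absent. Full (0.45 to 0.70 kg) or empty (0.08 to 0.13 kg): only weight tells, neither its number nor its place does. Origin: centre of its underside, z up its axis.
- tin_3: one of four or five outwardly identical sealed round metal tins, 46 mm diameter, 50 mm high, upright on the bench right of the vice (which stands 200 mm high between tins and chest); may be absent. Full (0.45 to 0.70 kg) or empty (0.08 to 0.13 kg): only weight tells, neither its number nor its place does. Origin: centre of its underside, z up its axis.
- tin_4: one of four or five outwardly identical sealed round metal tins, 46 mm diameter, 50 mm high, upright on the bench right of the vice (which stands 200 mm high between tins and chest); may be absent. Full (0.45 to 0.70 kg) or empty (0.08 to 0.13 kg): only weight tells, neither its number nor its place does. Origin: centre of its underside, z up its axis.
- tin_5: one of four or five outwardly identical sealed round metal tins, 46 mm diameter, 50 mm high, upright on the bench right of the vice (which stands 200 mm high between tins and chest); may be absent. Full (0.45 to 0.70 kg) or empty (0.08 to 0.13 kg): only weight tells, neither its number nor its place does. Origin: centre of its underside, z up its axis.
- tin_6: one of four or five outwardly identical sealed round metal tins, 46 mm diameter, 50 mm high, upright on the bench right of the vice (which stands 200 mm high between tins and chest); may be absent. Full (0.45 to 0.70 kg) or empty (0.08 to 0.13 kg): only weight tells, neither its number nor its place does. Origin: centre of its underside, z up its axis.
- tape_roll: roll of masking tape lying flat among the tins, 68 mm across, 24 mm high; not part of the job. Origin: centre of its underside.
- grind_disc: black grinding disc lying flat near the tins, 68 mm across, 11 mm high; not part of the job. Origin: centre of its underside.
- marker: white marker pen with a black cap lying beyond the tins, 128 mm long along its y, 17 mm thick; not part of the job. Origin: underside of its middle.
Things that resemble listed ones, but are neither listed nor needed, are in the scene too. Leave any orange look-alike of the tin_3 alone. What is shaped like the tin_6 but orange is not meant.

How it is judged (in metres and radians):
At the end, for the whole second after the job is handed in: Every tin that is present stands upright (within 0.2 rad) and at rest on the floor of its bay (origin under 16 mm above the chest's underside, inside the bay's walls): full ones (pressing on the chest with over 2.6 N) in the near bay, empty ones in the far bay; both covers are shut to within 8 mm (y of tin_1 in the frame of chest between -0.07 and 0.07 m and z of each of tin_1, tin_2, tin_3, tin_4, tin_5, tin_6 in the frame of chest below 0.016 m and angle between each of tin_1, tin_2, tin_3, tin_4, tin_5, tin_6's own z axis and vertical below 0.2 rad and linear speed of each of tin_1, tin_2, tin_3, tin_4, tin_5, tin_6 below 0.03 m/s and ((contact force between tin_1 and chest above 2.6 N and x of tin_1 in the frame of chest between -0.173 and -0.003 m) or (contact force between tin_1 and chest below 2.6 N and x of tin_1 in the frame of chest between 0.003 and 0.173 m)) and y of tin_2 in the frame of chest between -0.07 and 0.07 m and ((contact force between tin_2 and chest above 2.6 N and x of tin_2 in the frame of chest between -0.173 and -0.003 m) or (contact force between tin_2 and chest below 2.6 N and x of tin_2 in the frame of chest between 0.003 and 0.173 m)) and y of tin_3 in the frame of chest between -0.07 and 0.07 m and ((contact force between tin_3 and chest above 2.6 N and x of tin_3 in the frame of chest between -0.173 and -0.003 m) or (contact force between tin_3 and chest below 2.6 N and x of tin_3 in the frame of chest between 0.003 and 0.173 m)) and y of tin_4 in the frame of chest between -0.07 and 0.07 m and ((contact force between tin_4 and chest above 2.6 N and x of tin_4 in the frame of chest between -0.173 and -0.003 m) or (contact force between tin_4 and chest below 2.6 N and x of tin_4 in the frame of chest between 0.003 and 0.173 m)) and y of tin_5 in the frame of chest between -0.07 and 0.07 m and ((contact force between tin_5 and chest above 2.6 N and x of tin_5 in the frame of chest between -0.173 and -0.003 m) or (contact force between tin_5 and chest below 2.6 N and x of tin_5 in the frame of chest between 0.003 and 0.173 m)) and y of tin_6 in the frame of chest between -0.07 and 0.07 m and ((contact force between tin_6 and chest above 2.6 N and x of tin_6 in the frame of chest between -0.173 and -0.003 m) or (contact force between tin_6 and chest below 2.6 N and x of tin_6 in the frame of chest between 0.003 and 0.173 m)) and value of joint each of upper_cover, lower_cover below 0.008 m); the robot touches nothing.
It fails at once if the tape roll is pushed more than 60 mm away (distance of tape_roll from where it was at the start of the episode above 0.06 m).
It fails at once if the grinding disc is pushed more than 60 mm away (distance of grind_disc from where it was at the start of the episode above 0.06 m).
It fails at once if the marker is pushed more than 60 mm away (distance of marker from where it was at the start of the episode above 0.06 m).
Of tin_1, tin_2, tin_3, tin_4, tin_5, tin_6 only 4 to 5 are there at a start; the rules pass over those that are not, and their reading is None.
At some moment in a run one of tin_1, tin_2, tin_3, tin_4, tin_5, tin_6 may be knocked a few centimetres aside while the robot is not near it.
It also fails if it takes over 210 s, if anything falls off the work surface, if the arm or the gripper's body presses on something with over 40 N, if the wrist force passes 120 N, or if a joint passes its speed limit or range.

## Working session

There is one attempt and no reset: what is moved stays moved. The work goes in short steps, Python scripts to look and compute and a tool call to move; the robot and the scene stay as the last step left them, time stands still between calls to the robot, and variables do not carry over. Pictures are saved under pics/ and viewed, and the job is handed in when it is done.

Besides the shell and the picture viewer there is one more tool, called after "Emit:" by a JSON object that holds its "name" and its "arguments", one argument or row to a line. arm_command: Moves the arm, as the interface text tells. Its arguments: {"type":"object","properties":{"deltas":{"type":"array"}},"required":["deltas"]}

```bash
mkdir -p pics; ls
python3 - <<'E'
from rig import robot
import cv2
s=robot.get_state(); print(s)
for n in ("scene","side","wrist"):
    c=robot.read_camera(n); cv2.imwrite(f"pics/{n}0.png",c["img"]); print(n,c["intrinsics"],c["R"],c["t"])
E
```

```text
pics
{'time': 0.0, 'qpos': array([-0.02262358,  0.33287261, -0.06471474,  1.46098067,  0.02160822,
        1.34991775, -0.08849941]), 'dq': array([-1.30091430e-03, -6.41704992e-05, -3.46491202e-04,  2.15425653e-04,
       -5.13189903e-04, -3.63752885e-04, -1.07980747e-03]), 'joint_efforts': array([-1.20520472e-04, -6.23245955e+01,  2.44190963e-02, -3.89891267e+01,
       -6.13984605e-02,  3.97891912e-02,  1.87085252e-04]), 'eef_pos': array([6.24529133e+02, 1.01236846e-02, 1.82534787e+02]), 'tool_rot': array([-0.49959571, -0.50036683,  0.50037315, -0.49966376]), 'wrist_force': array([-0.22382068,  0.01823083, -0.25112052]), 'ft_torque': array([-0.05424643,  0.00813943,  0.0231796 ]), 'grip_width': 1.0024948063324122}
scene [[460.92698313   0.         256.98062098]
 [  0.         460.92698313 194.98405282]
 [  0.           0.           1.        ]] [[ 0.45378576 -0.89108722 -0.00648457]
 [-0.69999797 -0.35195166 -0.62139591]
 [ 0.5514357   0.2865198  -0.7834699 ]] [-311.29037066  365.3888958  1124.13736209]
side [[451.93957531   0.         255.5510233 ]
 [  0.         451.93957531 184.21696699]
 [  0.           0.           1.        ]] [[ 9.99883217e-01 -1.52551106e-02  9.13106118e-04]
 [-6.86338760e-03 -5.01633296e-01 -8.65053138e-01]
 [ 1.36545257e-02  8.64945847e-01 -5.01679415e-01]] [-533.64089271   13.84226041 1376.22341701]
wrist [[277.21496762   0.         258.50109782]
 [  0.         277.21496762 191.77489829]
 [  0.           0.           1.        ]] [[ 9.99998492e-01  2.58801847e-04 -1.71754602e-03]
 [ 7.46429883e-04 -9.56904203e-01  2.90402804e-01]
 [-1.56837023e-03 -2.90403648e-01 -9.56902953e-01]] [-623.21356137  -35.15837675  392.89958281]
```

View pics/scene0.png

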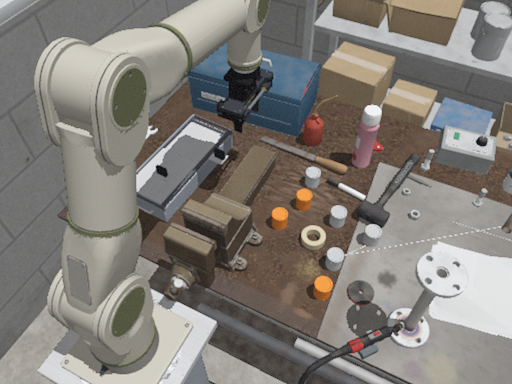

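View pics/side0.png

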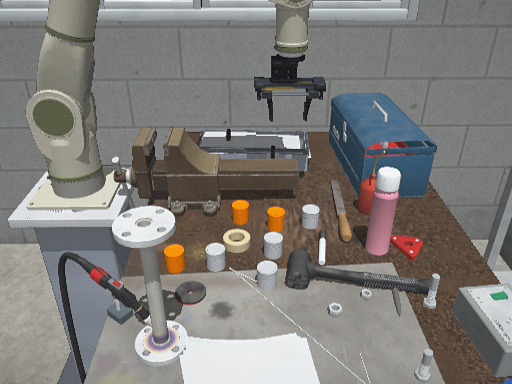

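View pics/wrist0.png

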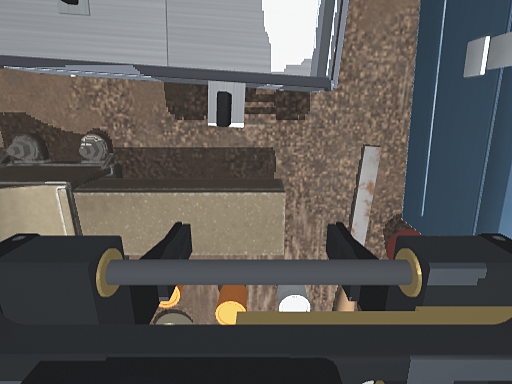

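Run:
```python
import cv2
a=cv2.imread("pics/scene0.png");b=cv2.imread("pics/side0.png")
cv2.imwrite("pics/z1.png",cv2.resize(a[150:320,250:420],None,fx=3.5,fy=3.5,interpolation=2))
cv2.imwrite("pics/z2.png",cv2.resize(a[110:220,120:260],None,fx=5,fy=5,interpolation=2))
cv2.imwrite("pics/z3.png",cv2.resize(b[190:310,150:350],None,fx=4,fy=4,interpolation=2))
cv2.imwrite("pics/z4.png",cv2.resize(b[110:190,190:330],None,fx=5,fy=5,interpolation=2))
```

```text
(no output)
```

View pics/z1.png

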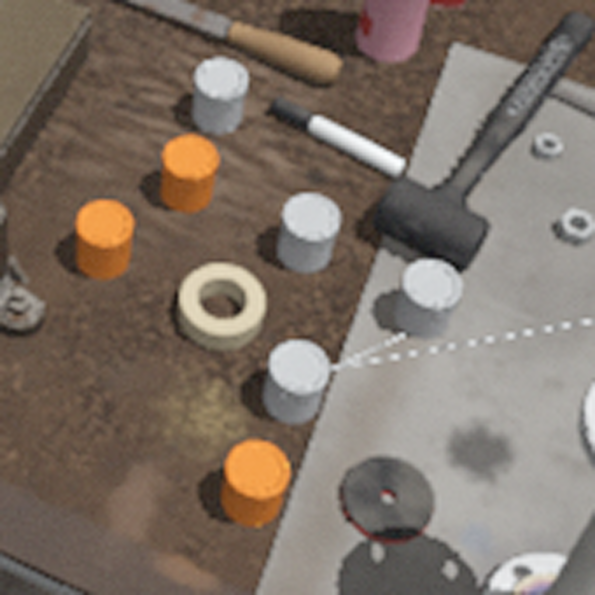

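View pics/z2.png

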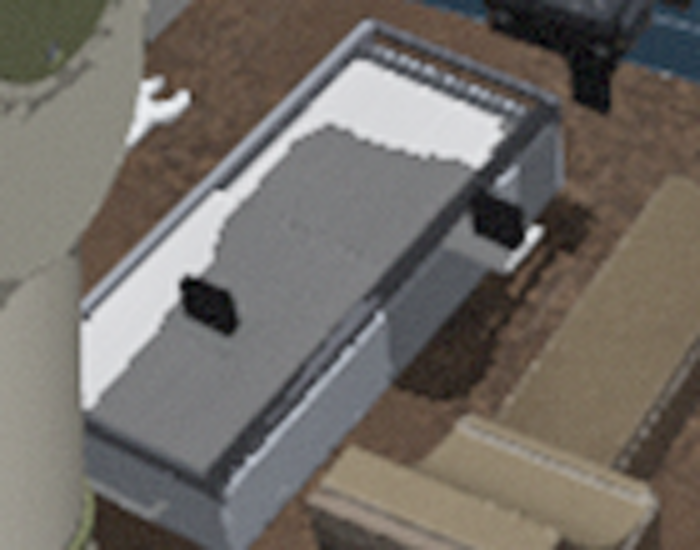

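View pics/z3.png

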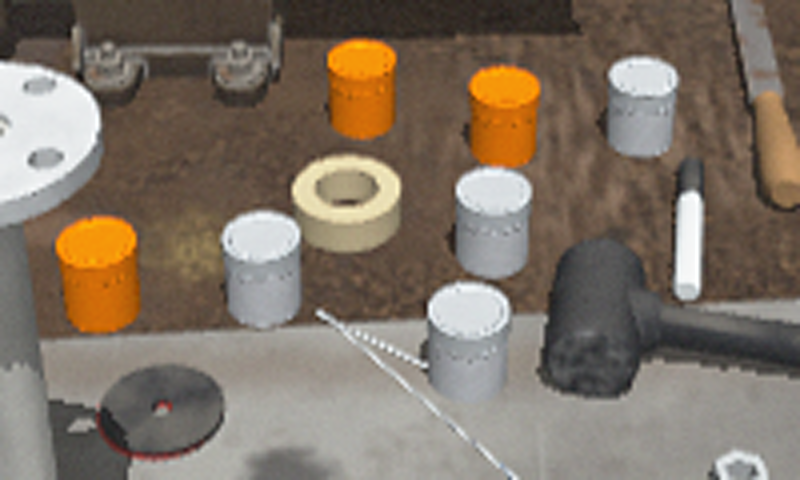

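View pics/z4.png

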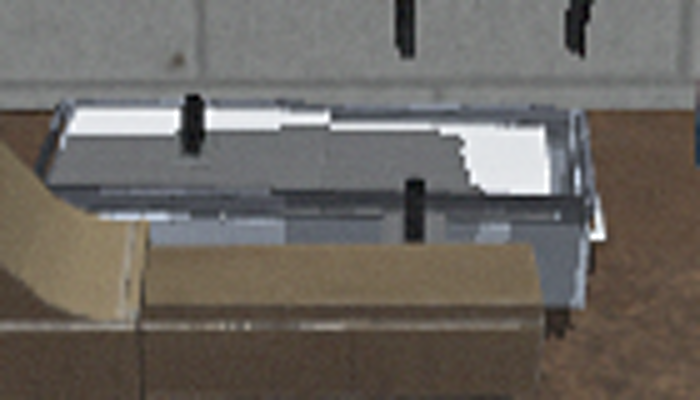

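```bash
cat > h.py <<'E'
import numpy as np, cv2
from rig import robot
def ray(c,uv):
    R=np.array(c["R"]);d=R.T@np.linalg.solve(c["intrinsics"],[*uv,1.]);return -R.T@c["t"],d/np.linalg.norm(d)
def atz(c,uv,z):
    o,d=ray(c,uv);return o+d*(z-o[2])/d[2]
def tri(*cu):
    A=np.zeros((3,3));b=np.zeros(3);L=[ray(*x) for x in cu]
    for o,d in L:
        M=np.eye(3)-np.outer(d,d);A+=M;b+=M@o
    X=np.linalg.solve(A,b);return X,[round(np.linalg.norm(np.cross(X-o,d)),1) for o,d in L]
def proj(c,X):
    p=c["intrinsics"]@(c["R"]@np.array(X,float)+c["t"]);return p[:2]/p[2]
E
python3 - <<'E'
from h import *
np.set_printoptions(precision=1,suppress=True)
S=robot.read_camera("scene");D=robot.read_camera("side")
P=dict(A=((313.1,172.6),(310.8,209.3)),B=((339.1,211.7),(273.5,237.5)),C=((373.1,231.1),(267.5,267.5)),D=((335.4,254.6),(215.5,249.3)),
uf=((162.4,167.6),(228.8,129.4)),lf=((220,150),(272.8,146.6)))
for k,(a,b) in P.items(): print(k,*tri((S,a),(D,b)),atz(S,a,50),atz(D,b,50))
for n,p in dict(fr=(231.6,130),fl=(194.4,114.4),nr=(164.4,208.4)).items(): print(n,atz(S,p,78))
for n,p in dict(fr=(307,150),fl=(305.5,132),nl=(203,131)).items(): print('side',n,atz(D,p,78))
for n,p in dict(tape=((313,236),),O1=((304,193.5),),O2=((280,211.5),),O3=((323.3,281.5),),disc=((361,292),),mh=((375,208),)).items(): print(n,atz(S,p[0],{'t':24,'d':11,'O':50,'m':30}[n[0]]))
W=robot.read_camera("wrist"); print(atz(W,(224,93),98), atz(W,(70,3),106))
E
```

```text
A [ 676.  -197.1   48.2] [np.float64(0.3), np.float64(0.3)] [ 674.1 -197.7   50. ] [ 675.9 -199.3   50. ]
B [ 571.6 -320.3   49.5] [np.float64(0.2), np.float64(0.2)] [ 571.  -320.5   50. ] [ 571.7 -320.7   50. ]
C [ 553.  -426.9   47.7] [np.float64(0.5), np.float64(0.5)] [ 550.7 -427.2   50. ] [ 553.2 -429.    50. ]
D [ 435.4 -361.5   48. ] [np.float64(0.2), np.float64(0.2)] [ 434.  -361.8   50. ] [ 435.7 -363.8   50. ]
uf [446.8 185.1 111.5] [np.float64(2.4), np.float64(2.4)] [485.4 223.7  50. ] [441.3 333.2  50. ]
lf [587.9  74.4 102.4] [np.float64(0.3), np.float64(0.3)] [629.8 102.6  50. ] [594.5 185.4  50. ]
fr [700.9  98.4  78. ]
fl [710.7 244.4  78. ]
nr [342.1 113.8  78. ]
side fr [698.3  99.8  78. ]
side fl [709.3 241.7  78. ]
side nl [355.8 255.   78. ]
tape [ 478.5 -281.6   24. ]
O1 [ 587.  -205.3   50. ]
O2 [ 496.2 -170.4   50. ]
O3 [ 345.8 -362.8   50. ]
disc [ 382.7 -457.3   11. ]
mh [ 645.4 -406.    30. ]
[589.9  94.3  98. ] [458.9 168.1 106. ]
```

Run:
```python
from h import *
np.set_printoptions(precision=0,suppress=True)
S=robot.read_camera("scene");a=S["img"]
print('bottle',atz(S,(363,163),0),'redcan',atz(S,(313,142),0),'hamL',atz(S,(361,213),30),atz(S,(385,222),15))
b=a.copy()
# draw z=200 grid on vice and z=78 chest outline
for x in range(300,701,50):
  for y in range(-100,101,50):
    p=proj(S,(x,y,200)).astype(int); cv2.circle(b,p,1,(0,255,255) if x%100 else (0,0,255),-1)
T=lambda x,y:(526+x*np.cos(-.042)-y*np.sin(-.042),178+x*np.sin(-.042)+y*np.cos(-.042))
for z,c in((78,(0,255,0)),(0,(255,0,0))):
  q=np.array([proj(S,(*T(x,y),z)) for x,y in((-180,-76),(180,-76),(180,76),(-180,76))])
  cv2.polylines(b,[q.round().astype(int)],True,c)
cv2.imwrite("pics/v1.png",cv2.resize(b[100:300,120:330],None,fx=3.5,fy=3,interpolation=2))
D=robot.read_camera("side");b=D["img"].copy()
for z,c in((78,(0,255,0)),(0,(255,0,0))):
  q=np.array([proj(D,(*T(x,y),z)) for x,y in((-180,-76),(180,-76),(180,76),(-180,76))])
  cv2.polylines(b,[q.round().astype(int)],True,c)
for x in range(250,701,50):
  for y in (-60,0,60):
    p=proj(D,(x,y,200)).astype(int); cv2.circle(b,p,1,(0,255,255) if x%100 else (0,0,255),-1)
cv2.imwrite("pics/v2.png",cv2.resize(b[90:230,110:330],None,fx=3.5,fy=3.5,interpolation=2))
```

```text
bottle [ 827. -313.    0.] redcan [ 843. -132.    0.] hamL [ 610. -376.   30.] [ 622. -446.   15.]
```

View pics/v1.png

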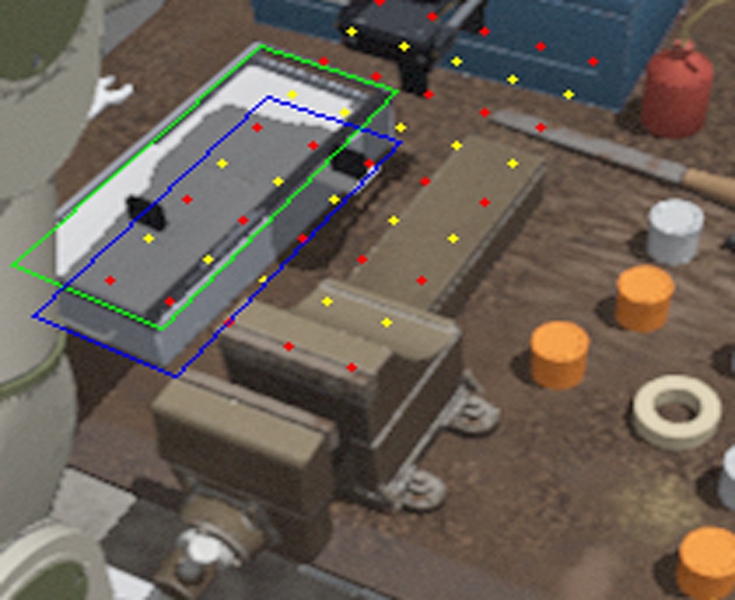

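View pics/v2.png

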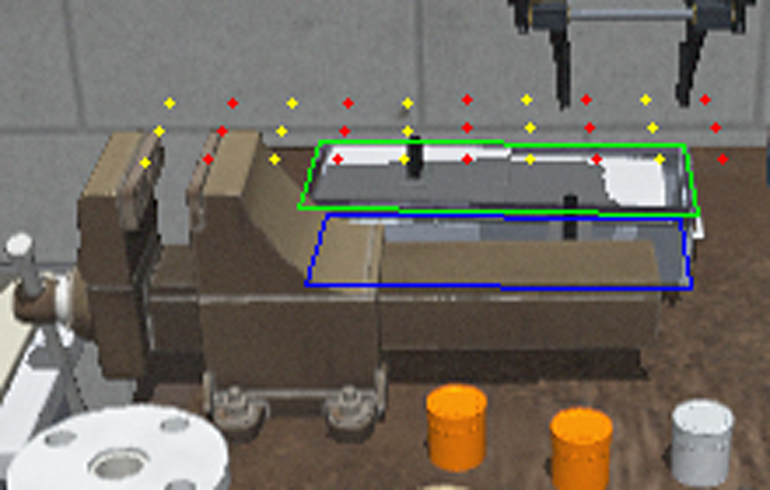

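Emit:
{"name": "arm_command", "arguments": {
  "deltas": [
    {"x": -3,"y": -1.5,"z": -2},
    {"x": -3,"y": -1.5,"z": -2},
    {"x": -3,"y": -1.5,"z": -2},
    {"x": -3,"y": -1.5,"z": -2},
    {"x": -2,"y": -2,"z": -3},
    {"x": -2,"y": -2,"z": -3},
    {"x": 0}
  ]
}}

```text
$.deltas[0]: bad value
```

Run:
```python
from h import *
W=robot.read_camera("wrist");cv2.imwrite("pics/w1.png",cv2.resize(W["img"],None,fx=1.5,fy=1.5,interpolation=2))
np.savez("w1.npz",**W)
```

```text
(no output)
```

View pics/w1.png

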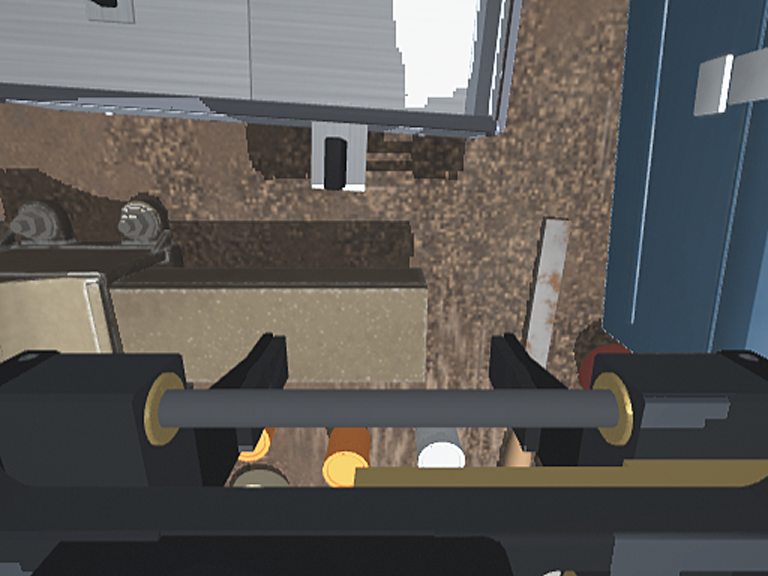

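Emit:
{"name": "arm_command", "arguments": {
  "deltas": [
    {"x": -3,"y": -1.5,"z": -2,"wx": 0,"wy": 0,"wz": 0,"claw": 0},
    {"x": -3,"y": -1.5,"z": -2,"wx": 0,"wy": 0,"wz": 0,"claw": 0},
    {"x": -3,"y": -1.5,"z": -2,"wx": 0,"wy": 0,"wz": 0,"claw": 0},
    {"x": -3,"y": -1.5,"z": -2,"wx": 0,"wy": 0,"wz": 0,"claw": 0},
    {"x": -2,"y": -2,"z": -3,"wx": 0,"wy": 0,"wz": 0,"claw": 0},
    {"x": -2,"y": -2,"z": -3,"wx": 0,"wy": 0,"wz": 0,"claw": 0},
    {"x": 0,"y": 0,"z": 0,"wx": 0,"wy": 0,"wz": 0,"claw": 0}
  ]
}}

```text
time: 1.15
eef_pos: [523.4, 145.6, 347.1]
tool_rot: [0.5, 0.502, -0.496, 0.502]
wrist_force: [0.5, 0.3, -0.3]
grip_width: 0.997
```

Run:
```python
from h import *
W=robot.read_camera("wrist");cv2.imwrite("pics/w2.png",cv2.resize(W["img"],None,fx=1.5,fy=1.5,interpolation=2))
np.savez("w2.npz",**W)
```

```text
(no output)
```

View pics/w2.png

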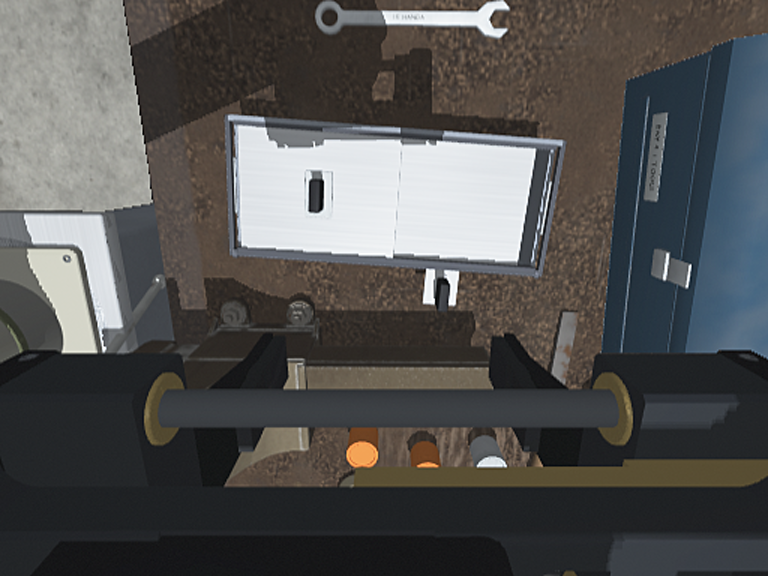

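Run:
```python
from h import *
from scipy.optimize import least_squares
np.set_printoptions(precision=1,suppress=True)
W=dict(np.load("w2.npz"));i=W["img"]
cv2.imwrite("pics/w2a.png",cv2.resize(i[105:150,190:230],None,fx=12,fy=12,interpolation=0))
cv2.imwrite("pics/w2b.png",cv2.resize(i[175:215,275:315],None,fx=12,fy=12,interpolation=0))
C=np.array([(564,142),(543,275),(232,254),(229,116)])/1.5
M=[(180,76),(180,-76),(-180,-76),(-180,76)]
def r(p):
    c,s=np.cos(p[2]),np.sin(p[2]);return np.concatenate([proj(W,(p[0]+c*x-s*y,p[1]+s*x+c*y,78))-q for (x,y),q in zip(M,C)])
f=least_squares(r,[526,178,-.04],x_scale=[1,1,.01]);print(f.x[:2],f.x[2],f.fun)
p=f.x;c,s=np.cos(p[2]),np.sin(p[2])
for n,uv,z in(("u",(316,194),106),("l",(443,293),98)):
    X=atz(W,np.array(uv)/1.5,z);d=X[:2]-p[:2];print(n,X,c*d[0]+s*d[1],-s*d[0]+c*d[1])
```

```text
[529.4 185.8] -0.06290153435542722 [ 1.3 -1.1 -1.4  1.2  0.8  1.3 -0.7 -0.9]
u [448.2 194.  106. ] -81.54026729726252 3.0748202975453633
l [586.9  84.1  98. ] 63.770492011722425 -97.82740277891085
```

View pics/w2a.png

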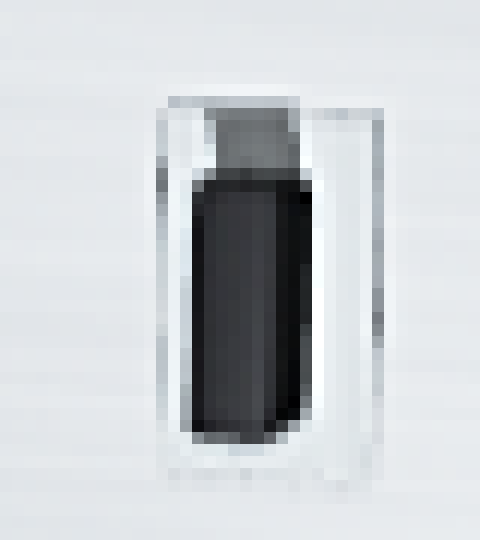

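View pics/w2b.png

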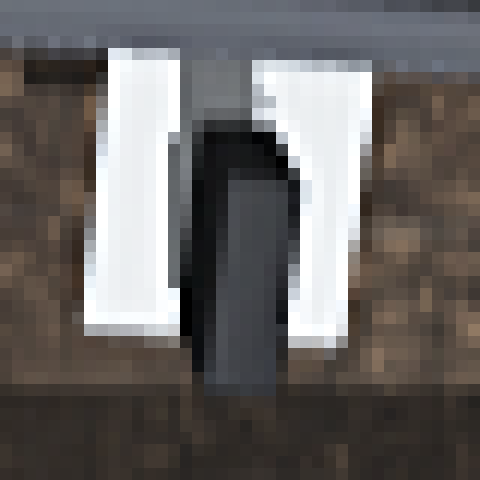

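Emit:
{"name": "arm_command", "arguments": {
  "deltas": [
    {"x": 0,"y": 0,"z": 0,"wx": 3.2,"wy": 0,"wz": 0,"claw": 0.5},
    {"x": 3.3,"y": 1.3,"z": 1.3,"wx": 0,"wy": 0,"wz": 0,"claw": 0.5},
    {"x": 3.3,"y": 1.3,"z": 1.3,"wx": 0,"wy": 0,"wz": 0,"claw": 0.5},
    {"x": 3.3,"y": 1.3,"z": 1.3,"wx": 0,"wy": 0,"wz": 0,"claw": 0.5},
    {"x": 3.3,"y": 1.4,"z": 1.2,"wx": 0,"wy": 0,"wz": 0,"claw": 0.5},
    {"x": 3.5,"y": 1.4,"z": 1.2,"wx": 0,"wy": 0,"wz": 0,"claw": 0.5},
    {"x": 3,"y": 0,"z": 0,"wx": 0,"wy": 0,"wz": 0,"claw": 0.5},
    {"x": 2.5,"y": 0,"z": 0,"wx": 0,"wy": 0,"wz": 0,"claw": 0.5},
    {"x": 0,"y": 0,"z": 0,"wx": 0,"wy": 0,"wz": 0,"claw": 0.5},
    {"x": 0,"y": 0,"z": 0,"wx": 0,"wy": 0,"wz": 0,"claw": 0.5}
  ]
}}

```text
time: 2.2
eef_pos: [588.4, 72.5, 121.5]
tool_rot: [-0.514, -0.486, 0.514, -0.486]
wrist_force: [0.5, 0.1, 1.2]
grip_width: 0.501
```

Run:
```python
from h import *
W=robot.read_camera("wrist");cv2.imwrite("pics/w3.png",cv2.resize(W["img"],None,fx=1.5,fy=1.5,interpolation=2))
s=robot.get_state();T=s["eef_pos"];print(T,s["tool_rot"],proj(W,T)*1.5)
for n,uv,z in():pass
```

```text
[589.1130199   72.91672446 122.54083851] [ 0.51426814  0.48536228 -0.51358289  0.48598802] [391.14135774 322.66463534]
```

View pics/w3.png

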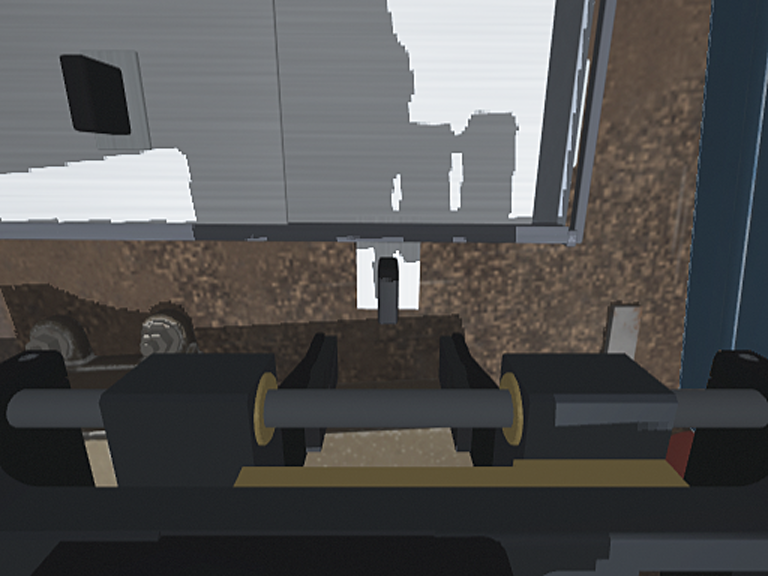

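Run:
```python
from h import *
np.set_printoptions(precision=1,suppress=True)
W=robot.read_camera("wrist");print(atz(W,(388/1.5,301/1.5),98))
T=robot.get_state()["eef_pos"]
o=[]
for n,u,v in(("scene",180,110),("side",220,90)):
    c=robot.read_camera(n);p=proj(c,T);q=proj(c,(587.5,79,98));b=cv2.resize(c["img"][v:v+90,u:u+100],None,fx=6,fy=6,interpolation=2)
    for a,k in((p,(0,0,255)),(q,(0,255,0))): cv2.circle(b,tuple(int(x) for x in ((a-[u,v]+.5)*6)),2,k,-1)
    o.append(b)
cv2.imwrite("pics/sc3.png",cv2.resize(np.hstack(o),(800,360)))
```

```text
[588.4  76.6  98. ]
```

View pics/sc3.png

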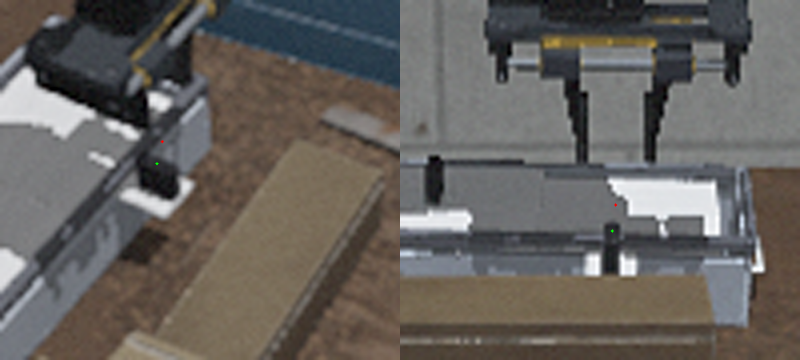

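Emit:
{"name": "arm_command", "arguments": {
  "deltas": [
    {"x": 2,"y": 0,"z": -0.4,"wx": 0,"wy": 0,"wz": 0,"claw": 0.5},
    {"x": 2,"y": 0,"z": 0,"wx": 0,"wy": 0,"wz": 0,"claw": 0.5},
    {"x": 0.5,"y": 0,"z": 0,"wx": 0,"wy": 0,"wz": 0,"claw": 0.5},
    {"x": 0,"y": 0,"z": 0,"wx": 0,"wy": 0,"wz": 0,"claw": 0.72},
    {"x": 0,"y": 0,"z": 0,"wx": 0,"wy": 0,"wz": 0,"claw": 0.72},
    {"x": 0,"y": 0,"z": 0,"wx": 0,"wy": 0,"wz": 0,"claw": 0.72},
    {"x": 0,"y": 0,"z": 0,"wx": 0,"wy": 0,"wz": 0,"claw": 0.72}
  ]
}}

```text
time: 3.1
eef_pos: [589.2, 77.4, 77.3]
tool_rot: [0.514, 0.486, -0.513, 0.486]
wrist_force: [0.2, 0.1, 0.6]
grip_width: 0.297
```

Run:
```python
from h import *
o=[]
T=robot.get_state()["eef_pos"]
for n,u,v in(("scene",180,110),("side",220,90)):
    c=robot.read_camera(n);p=proj(c,T);b=cv2.resize(c["img"][v:v+90,u:u+100],None,fx=4,fy=4,interpolation=2)
    cv2.circle(b,tuple(int(x) for x in ((p-[u,v]+.5)*4)),2,(0,0,255),-1)
    o.append(b)
cv2.imwrite("pics/sc4.png",np.hstack(o))
```

```text
(no output)
```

View pics/sc4.png

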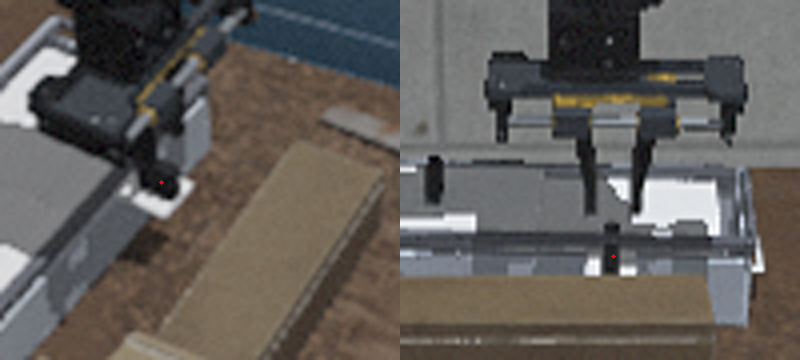

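Emit:
{"name": "arm_command", "arguments": {
  "deltas": [
    {"x": 0,"y": 1,"z": 0,"wx": 0,"wy": 0,"wz": 0,"claw": 0.72},
    {"x": 0,"y": 0.8,"z": 0,"wx": 0,"wy": 0,"wz": 0,"claw": 0.72},
    {"x": 0,"y": 0,"z": 0,"wx": 0,"wy": 0,"wz": 0,"claw": 0.72}
  ]
}}

```text
time: 3.5
eef_pos: [607.8, 76.1, 76.2]
tool_rot: [0.514, 0.486, -0.514, 0.486]
wrist_force: [0.6, -0.1, 0.4]
grip_width: 0.28
```

```bash
cat >> h.py <<'E'
def look(name,f,u=180,v=110,w=100,h=90,u2=220,v2=90,k=4):
    T=robot.get_state()["eef_pos"];o=[]
    for n,a,b in(("scene",u,v),("side",u2,v2)):
        c=robot.read_camera(n);p=proj(c,T);m=cv2.resize(c["img"][b:b+h,a:a+w],None,fx=k,fy=k,interpolation=2)
        cv2.circle(m,tuple(int(x) for x in ((p-[a,b]+.5)*k)),2,(0,0,255),-1);o.append(m)
    cv2.imwrite(f,np.hstack(o))
E
python3 -c "
from h import *
look('','pics/sc5.png')"
```

```text
(no output)
```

View pics/sc5.png

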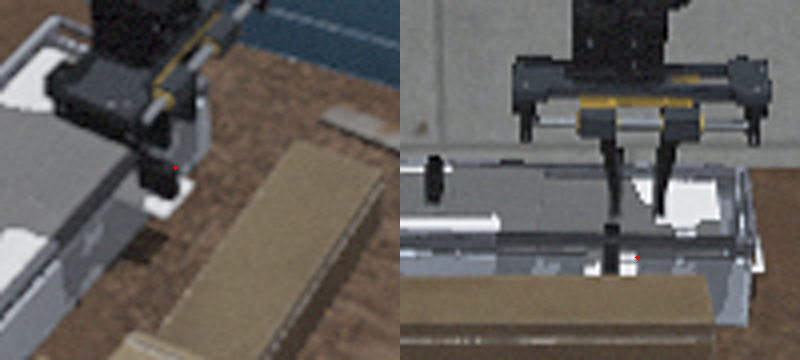

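Run:
```python
from h import *
np.set_printoptions(precision=1,suppress=True)
T=robot.get_state()["eef_pos"];print(T)
S=robot.read_camera("scene");D=robot.read_camera("side")
for h in(0,30,35,40,45):
  for dx in(-17,17): print(h,dx,(proj(S,T+[dx,0,h])-[180,110]+.5)*4,(proj(D,T+[dx,0,h])-[220,90]+.5)*4+[400,0])
cv2.imwrite("pics/sc6.png",cv2.resize(S["img"][120:170,190:240],None,fx=12,fy=12,interpolation=2))
```

```text
[606.7  76.3  76.1]
0 -17 [163.4 183.2] [614.5 258.2]
0 17 [185.2 154.6] [658.  257.9]
30 -17 [160.7 155.7] [615.3 223.3]
30 17 [182.9 127. ] [659.3 223.1]
35 -17 [160.2 151.1] [615.5 217.4]
35 17 [182.5 122.4] [659.5 217.2]
40 -17 [159.8 146.4] [615.6 211.5]
40 17 [182.1 117.6] [659.7 211.3]
45 -17 [159.3 141.7] [615.7 205.6]
45 17 [181.7 112.9] [659.9 205.3]
```

View pics/sc6.png

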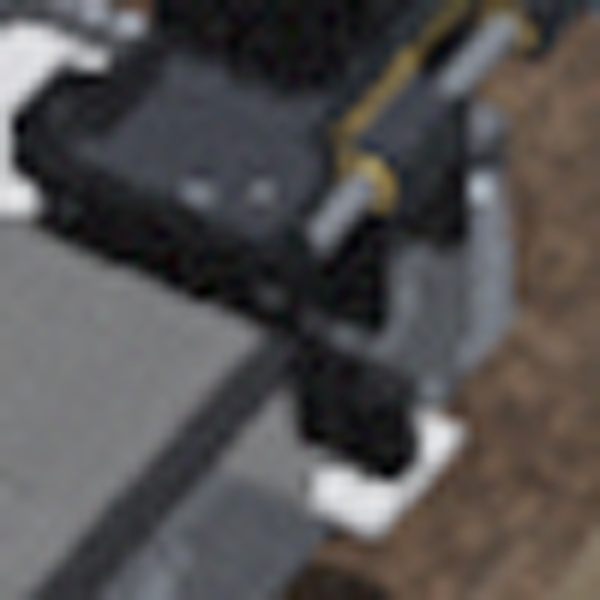

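Emit:
{"name": "arm_command", "arguments": {
  "deltas": [
    {"x": 0,"y": -1.8,"z": 0,"wx": 0,"wy": 0,"wz": 0,"claw": 0.5},
    {"x": 0,"y": 0,"z": 0,"wx": 0,"wy": 0,"wz": 0,"claw": 0.5},
    {"x": 0,"y": 0,"z": 0,"wx": 0,"wy": 0,"wz": 0,"claw": 0.5},
    {"x": 1.2,"y": 0,"z": 0,"wx": 0,"wy": 0,"wz": 0,"claw": 0.5},
    {"x": 1.2,"y": 0,"z": 0,"wx": 0,"wy": 0,"wz": 0,"claw": 0.5},
    {"x": 0.8,"y": 0,"z": 0,"wx": 0,"wy": 0,"wz": 0,"claw": 0.5},
    {"x": 0,"y": 0,"z": 0,"wx": 0,"wy": 0,"wz": 0,"claw": 0.72},
    {"x": 0,"y": 0,"z": 0,"wx": 0,"wy": 0,"wz": 0,"claw": 0.72},
    {"x": 0,"y": 0,"z": 0,"wx": 0,"wy": 0,"wz": 0,"claw": 0.72}
  ]
}}

```text
time: 4.6
eef_pos: [589.0, 77.4, 44.7]
tool_rot: [0.514, 0.486, -0.514, 0.486]
wrist_force: [0.1, 0.2, 0.9]
grip_width: 0.33
```

Emit:
{"name": "arm_command", "arguments": {
  "deltas": [
    {"x": 0,"y": 1,"z": 0,"wx": 0,"wy": 0,"wz": 0,"claw": 0.72},
    {"x": 0,"y": 0.9,"z": 0,"wx": 0,"wy": 0,"wz": 0,"claw": 0.72},
    {"x": 0,"y": 0,"z": 0,"wx": 0,"wy": 0,"wz": 0,"claw": 0.72}
  ]
}}

```text
time: 4.9
eef_pos: [609.2, 76.1, 44.6]
tool_rot: [0.514, 0.485, -0.514, 0.486]
wrist_force: [-0.1, 0.0, -0.3]
grip_width: 0.281
```

```bash
python3 -c "
from h import *
look('','pics/sc7.png')"
```

```text
(no output)
```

View pics/sc7.png

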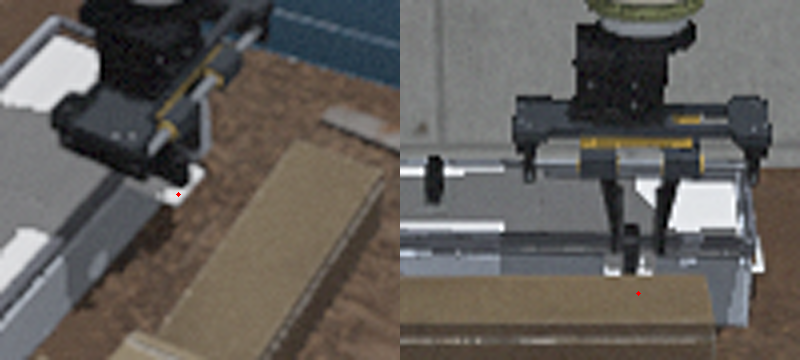

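Emit:
{"name": "arm_command", "arguments": {
  "deltas": [
    {"x": 0,"y": 0.3,"z": 0,"wx": 0,"wy": 0,"wz": 0,"claw": 0.72},
    {"x": 0,"y": 0.3,"z": 0,"wx": 0,"wy": 0,"wz": 0,"claw": 0.72},
    {"x": 0,"y": 0,"z": 0,"wx": 0,"wy": 0,"wz": 0,"claw": 0.72}
  ]
}}

```text
time: 5.3
eef_pos: [612.9, 76.0, 44.1]
tool_rot: [-0.513, -0.486, 0.514, -0.485]
wrist_force: [-4.3, 0.3, 1.7]
grip_width: 0.285
```

Emit:
{"name": "arm_command", "arguments": {
  "deltas": [
    {"x": 0,"y": 0.3,"z": 0,"wx": 0,"wy": 0,"wz": 0,"claw": 0.72},
    {"x": 0,"y": 0,"z": 0,"wx": 0,"wy": 0,"wz": 0,"claw": 0.72}
  ]
}}

```text
time: 5.5
eef_pos: [612.9, 75.9, 43.9]
tool_rot: [-0.512, -0.488, 0.516, -0.484]
wrist_force: [-18.3, -1.3, 11.9]
grip_width: 0.287
```

Emit:
{"name": "arm_command", "arguments": {
  "deltas": [
    {"x": 0,"y": -0.9,"z": 0,"wx": 0,"wy": 0,"wz": 0,"claw": 0.5},
    {"x": -4,"y": 0,"z": 0,"wx": 0,"wy": 0,"wz": 0,"claw": 0.5},
    {"x": -4,"y": 0,"z": 0,"wx": 0,"wy": 0,"wz": 0,"claw": 0.5},
    {"x": 0,"y": -3.4,"z": -2.1,"wx": 0,"wy": 0,"wz": 0,"claw": 0.5},
    {"x": 0,"y": -3.4,"z": -2.1,"wx": 0,"wy": 0,"wz": 0,"claw": 0.5},
    {"x": 0,"y": -3.4,"z": -2.1,"wx": 0,"wy": 0,"wz": 0,"claw": 0.5},
    {"x": 0,"y": -3.4,"z": -2.2,"wx": 0,"wy": 0,"wz": 0,"claw": 0.5},
    {"x": 0,"y": -3,"z": -2.2,"wx": 0,"wy": 0,"wz": 0,"claw": 0.5},
    {"x": 0,"y": 0,"z": 0,"wx": 0,"wy": 0,"wz": 0,"claw": 0.5},
    {"x": 0,"y": 0,"z": 0,"wx": 0,"wy": 0,"wz": 0,"claw": 0.5}
  ]
}}

```text
time: 6.5
eef_pos: [448.1, 192.8, 124.9]
tool_rot: [0.514, 0.486, -0.513, 0.487]
wrist_force: [0.5, -0.6, 0.1]
grip_width: 0.501
```

```bash
python3 -c "
from h import *
look('','pics/sc8.png',u=130,v=110,u2=190)
W=robot.read_camera('wrist');cv2.imwrite('pics/w8.png',W['img']);print(robot.get_state()['eef_pos'])"
```

```text
[448.82211481 191.54071511 124.41343975]
```

View pics/sc8.png

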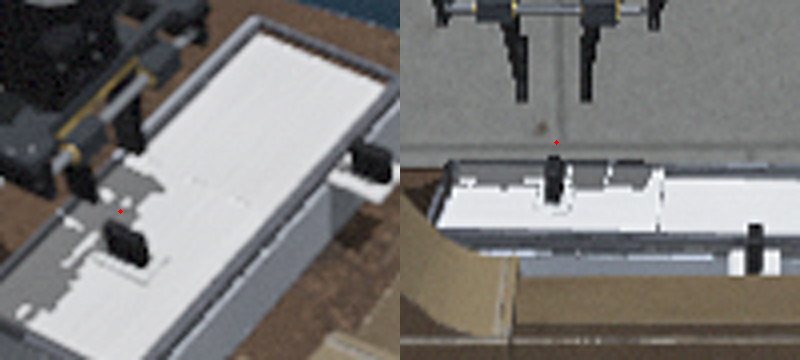

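View pics/w8.png

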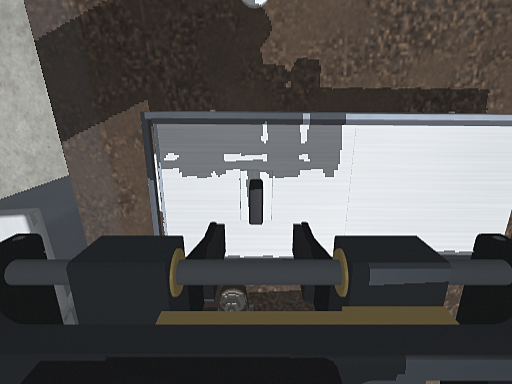

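Emit:
{"name": "arm_command", "arguments": {
  "deltas": [
    {"x": 3,"y": 0,"z": 0,"wx": 0,"wy": 0,"wz": 0,"claw": 0.5},
    {"x": 2.6,"y": 0,"z": 0,"wx": 0,"wy": 0,"wz": 0,"claw": 0.5},
    {"x": 2,"y": 0,"z": 0,"wx": 0,"wy": 0,"wz": 0,"claw": 0.5},
    {"x": 0,"y": 0,"z": 0,"wx": 0,"wy": 0,"wz": 0,"claw": 0.72},
    {"x": 0,"y": 0,"z": 0,"wx": 0,"wy": 0,"wz": 0,"claw": 0.72},
    {"x": 0,"y": 1,"z": 0,"wx": 0,"wy": 0,"wz": 0,"claw": 0.72},
    {"x": 0,"y": 2,"z": 0,"wx": 0,"wy": 0,"wz": 0,"claw": 0.72},
    {"x": 0,"y": 2,"z": 0,"wx": 0,"wy": 0,"wz": 0,"claw": 0.72},
    {"x": 0,"y": 2,"z": 0,"wx": 0,"wy": 0,"wz": 0,"claw": 0.72},
    {"x": 0,"y": 2,"z": 0,"wx": 0,"wy": 0,"wz": 0,"claw": 0.72},
    {"x": 0,"y": 2,"z": 0,"wx": 0,"wy": 0,"wz": 0,"claw": 0.72},
    {"x": 0,"y": 2,"z": 0,"wx": 0,"wy": 0,"wz": 0,"claw": 0.72},
    {"x": 0,"y": 1.5,"z": 0,"wx": 0,"wy": 0,"wz": 0,"claw": 0.72},
    {"x": 0,"y": 1,"z": 0,"wx": 0,"wy": 0,"wz": 0,"claw": 0.72},
    {"x": 0,"y": 0.7,"z": 0,"wx": 0,"wy": 0,"wz": 0,"claw": 0.72},
    {"x": 0,"y": 0,"z": 0,"wx": 0,"wy": 0,"wz": 0,"claw": 0.72}
  ]
}}

```text
time: 8.25
eef_pos: [610.7, 183.2, 48.7]
tool_rot: [0.514, 0.485, -0.514, 0.486]
wrist_force: [-0.3, 0.3, 0.1]
grip_width: 0.28
```

Emit:
{"name": "arm_command", "arguments": {
  "deltas": [
    {"x": 0,"y": 0.4,"z": 0,"wx": 0,"wy": 0,"wz": 0,"claw": 0.72},
    {"x": 0,"y": 0,"z": 0,"wx": 0,"wy": 0,"wz": 0,"claw": 0.72}
  ]
}}

```text
time: 8.45
eef_pos: [613.7, 183.4, 48.6]
tool_rot: [0.514, 0.486, -0.514, 0.486]
wrist_force: [-0.5, 0.1, 0.1]
grip_width: 0.281
```

Emit:
{"name": "arm_command", "arguments": {
  "deltas": [
    {"x": 0,"y": 0.3,"z": 0,"wx": 0,"wy": 0,"wz": 0,"claw": 0.72},
    {"x": 0,"y": 0,"z": 0,"wx": 0,"wy": 0,"wz": 0,"claw": 0.72}
  ]
}}

```text
time: 8.65
eef_pos: [616.7, 183.1, 48.5]
tool_rot: [0.514, 0.486, -0.514, 0.486]
wrist_force: [-0.2, 0.3, 0.5]
grip_width: 0.28
```

Emit:
{"name": "arm_command", "arguments": {
  "deltas": [
    {"x": 0,"y": -0.7,"z": 0,"wx": 0,"wy": 0,"wz": 0,"claw": 0.5},
    {"x": -4,"y": 0,"z": 0,"wx": 0,"wy": 0,"wz": 0,"claw": 0.4},
    {"x": -4,"y": 0,"z": 0,"wx": 0,"wy": 0,"wz": 0,"claw": 0.3},
    {"x": -4,"y": 0,"z": 0,"wx": 0,"wy": 0,"wz": 0,"claw": 0.2},
    {"x": -2,"y": 0,"z": 3,"wx": 0,"wy": 0,"wz": 0,"claw": 0.2},
    {"x": 0,"y": 0,"z": 4,"wx": 0,"wy": 0,"wz": 0,"claw": 0.2},
    {"x": 0,"y": 0,"z": 4,"wx": 0,"wy": 0,"wz": 0,"claw": 0.2},
    {"x": 0,"y": 0,"z": 4,"wx": 0,"wy": 0,"wz": 0,"claw": 0.2},
    {"x": 0,"y": 0,"z": 4,"wx": 0,"wy": 0,"wz": 0,"claw": 0.2},
    {"x": 0,"y": 0,"z": 4,"wx": 0,"wy": 0,"wz": 0,"claw": 0.2},
    {"x": 0,"y": 0,"z": 4,"wx": 0,"wy": 0,"wz": 0,"claw": 0.2},
    {"x": 0,"y": 0,"z": 4,"wx": 0,"wy": 0,"wz": 0,"claw": 0.2},
    {"x": 0,"y": 0,"z": 4,"wx": 0,"wy": 0,"wz": 0,"claw": 0.2},
    {"x": 0,"y": 0,"z": 4,"wx": 0,"wy": 0,"wz": 0,"claw": 0.2},
    {"x": 0,"y": 0,"z": 4,"wx": 0,"wy": 0,"wz": 0,"claw": 0.2},
    {"x": 0,"y": 0,"z": 4,"wx": 0,"wy": 0,"wz": 0,"claw": 0.2},
    {"x": 0,"y": -1.3,"z": 3.5,"wx": 0,"wy": 0,"wz": 0,"claw": 0.2},
    {"x": 0,"y": 0,"z": 0,"wx": 0,"wy": 0,"wz": 0,"claw": 0.2},
    {"x": 0,"y": 0,"z": 0,"wx": 0,"wy": 0,"wz": 0,"claw": 0.2}
  ]
}}

```text
time: 10.55
eef_pos: [567.7, -320.7, 188.3]
tool_rot: [0.514, 0.485, -0.514, 0.485]
wrist_force: [0.6, 0.8, 0.6]
grip_width: 0.801
```

```bash
cat >> h.py <<'E'
from scipy.spatial.transform import Rotation as Ro
TIN=dict(A=(675.5,-198),B=(571.6,-320.5),C=(552.5,-428),D=(435.3,-362.5))
def to(x,y,z):
    "tool-frame shift in cm to world target (reported TCP z)"
    s=robot.get_state();return Ro.from_quat(s["tool_rot"]).inv().apply(np.array([x,y,z])-s["eef_pos"])/10
def yaw():
    a=Ro.from_quat(robot.get_state()["tool_rot"]).as_matrix();return np.arctan2(a[1,1],a[0,1])
def tins():
    for n,f in(("scene","pics/scene0.png"),("side","pics/side0.png")):
        c=robot.read_camera(n);ref=cv2.imread(f)
        for k,(x,y) in TIN.items():
            u,v=proj(c,(x,y,25)).astype(int);t=ref[v-12:v+13,u-12:u+13]
            r=cv2.matchTemplate(c["img"][v-32:v+33,u-32:u+33],t,cv2.TM_CCOEFF_NORMED);_,m,_,p=cv2.minMaxLoc(r)
            print(n,k,"shift",p[0]-20,p[1]-20,"score %.2f"%m)
E
python3 -c "
from h import *
np.set_printoptions(precision=2,suppress=True)
tins();print(robot.get_state()['eef_pos'],yaw(),to(571.6,-320.5,0))
W=robot.read_camera('wrist');cv2.imwrite('pics/w9.png',W['img'])
look('','pics/sc9.png',u=280,v=140,u2=200,v2=170,w=120,h=120,k=3)"
```

```text
scene A shift 0 0 score 0.99
scene B shift 0 0 score 1.00
scene C shift 0 0 score 1.00
scene D shift 0 0 score 1.00
side A shift 0 0 score 1.00
side B shift 0 0 score 0.99
side C shift 0 0 score 1.00
side D shift 0 0 score 1.00
[ 568.93 -318.55  188.4 ] -0.054239598065688975 [18.84  0.27  0.2 ]
```

View pics/w9.png

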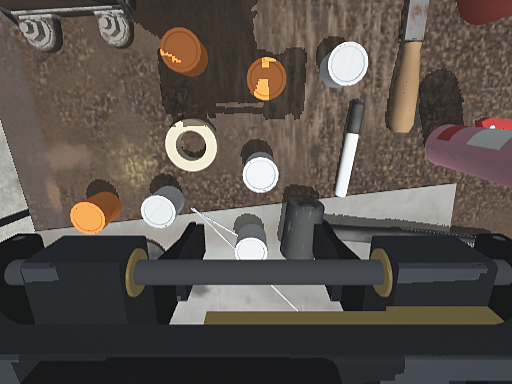

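View pics/sc9.png

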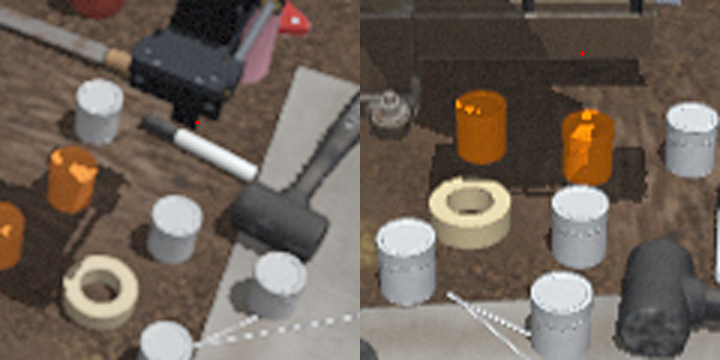

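```bash
python3 -c "
from h import *
np.set_printoptions(precision=1,suppress=True)
W=robot.read_camera('wrist');print(-W['R'].T@W['t'])
for p in((348,63),(260.5,172.5),(251,249),(158,209)): print(atz(W,p,50))"
```

```text
[ 572.2 -238.2  391. ]
[ 675.5 -195.4   50. ]
[ 570.6 -316.2   50. ]
[ 552.1 -422.7   50. ]
[ 434.  -357.9   50. ]
```

Emit:
{"name": "arm_command", "arguments": {
  "deltas": [
    {"x": 4,"y": 0.2,"z": 0,"wx": 0,"wy": 0,"wz": 0,"claw": 0.2},
    {"x": 4,"y": 0,"z": 0,"wx": 0,"wy": 0,"wz": 0,"claw": 0.2},
    {"x": 4,"y": 0,"z": 0,"wx": 0,"wy": 0,"wz": 0,"claw": 0.2},
    {"x": 4,"y": 0,"z": 0,"wx": 0,"wy": 0,"wz": 0,"claw": 0.2},
    {"x": 3,"y": 0,"z": 0,"wx": 0,"wy": 0,"wz": 0,"claw": 0.2},
    {"x": 1.8,"y": 0,"z": 0,"wx": 0,"wy": 0,"wz": 0,"claw": 0.2},
    {"x": 0,"y": 0,"z": 0,"wx": 0,"wy": 0,"wz": 0,"claw": 0.2}
  ]
}}

```text
time: 11.55
eef_pos: [568.7, -318.5, -22.7]
tool_rot: [-0.513, -0.488, 0.514, -0.484]
wrist_force: [-1.3, 1.1, -0.5]
grip_width: 0.801
```

```bash
python3 -c "
from h import *
s=robot.get_state();print(s['eef_pos'],s['wrist_force'])
W=robot.read_camera('wrist');cv2.imwrite('pics/w10.png',W['img'])
look('','pics/sc10.png',u=280,v=140,u2=200,v2=170,w=120,h=120,k=3)"
```

```text
[ 568.71238711 -318.52891186  -22.65021572] [-1.29098025  1.13847956 -0.50012059]
```

View pics/sc10.png

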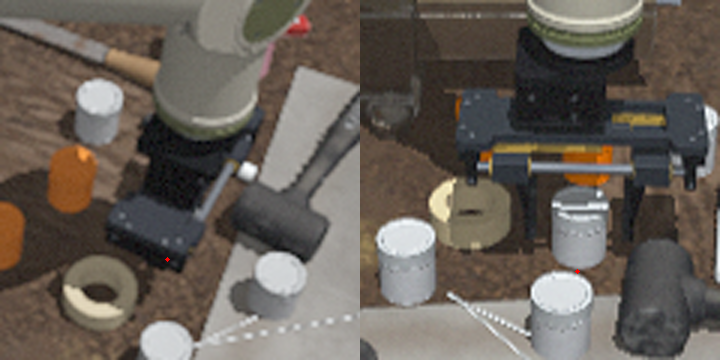

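View pics/w10.png

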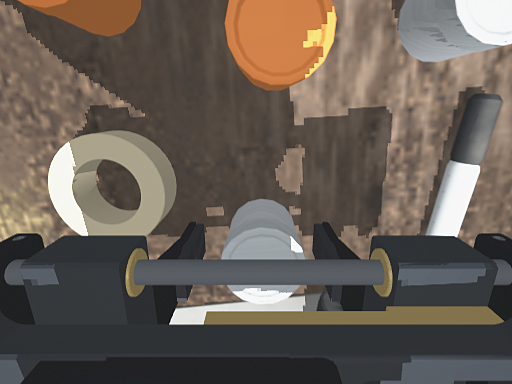

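Emit:
{"name": "arm_command", "arguments": {
  "deltas": [
    {"x": 0,"y": 0.2,"z": 0,"wx": 0,"wy": 0,"wz": 0,"claw": 0.5},
    {"x": 0,"y": 0,"z": 0,"wx": 0,"wy": 0,"wz": 0,"claw": 1},
    {"x": 0,"y": 0,"z": 0,"wx": 0,"wy": 0,"wz": 0,"claw": 1},
    {"x": 0,"y": 0,"z": 0,"wx": 0,"wy": 0,"wz": 0,"claw": 1},
    {"x": 0,"y": 0,"z": 0,"wx": 0,"wy": 0,"wz": 0,"claw": 1},
    {"x": -2,"y": 0,"z": 0,"wx": 0,"wy": 0,"wz": 0,"claw": 1},
    {"x": -3,"y": 0,"z": 0,"wx": 0,"wy": 0,"wz": 0,"claw": 1},
    {"x": -3,"y": 0,"z": 0,"wx": 0,"wy": 0,"wz": 0,"claw": 1},
    {"x": 0,"y": 0,"z": 0,"wx": 0,"wy": 0,"wz": 0,"claw": 1},
    {"x": 0,"y": 0,"z": 0,"wx": 0,"wy": 0,"wz": 0,"claw": 1},
    {"x": 0,"y": 0,"z": 0,"wx": 0,"wy": 0,"wz": 0,"claw": 1}
  ]
}}

```text
time: 12.8
eef_pos: [571.6, -319.9, 59.0]
tool_rot: [-0.514, -0.487, 0.514, -0.485]
wrist_force: [0.4, 0.3, -0.9]
grip_width: 0.525
```

```bash
python3 -c "
from h import *
s=robot.get_state();print(s['eef_pos'],s['wrist_force'],s['ft_torque'])
tins()
look('','pics/sc11.png',u=280,v=140,u2=200,v2=150,w=120,h=120,k=3)
print(robot.get_state()['wrist_force'])
print([to(x,y,190) for x,y in((500,190),)])"
```

```text
[ 571.63280202 -319.89745038   59.04728953] [ 0.41015656  0.30032528 -0.87893283] [ 0.01246342 -0.0150512  -0.00363132]
scene A shift 0 0 score 0.99
scene B shift 18 -18 score 0.43
scene C shift 0 0 score 1.00
scene D shift 0 0 score 1.00
side A shift 0 0 score 1.00
side B shift 0 -11 score 0.74
side C shift 0 0 score 1.00
side D shift 0 0 score 1.00
[ 0.31512576 -0.11032477 -0.5391233 ]
[array([-13.0237344 , -10.04331422, -50.53581123])]
```

View pics/sc11.png

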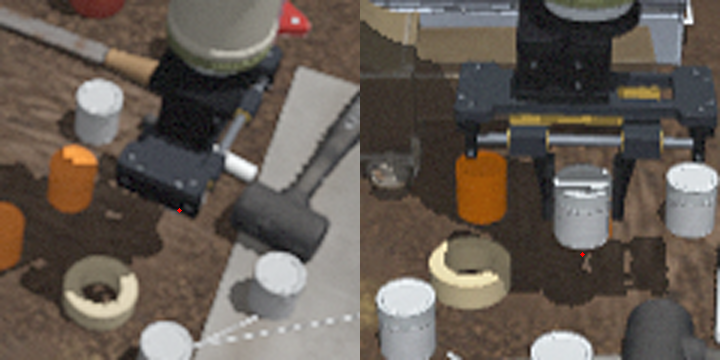

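Emit:
{"name": "arm_command", "arguments": {
  "deltas": [
    {"x": 3,"y": 0,"z": 0,"wx": 0,"wy": 0,"wz": 0,"claw": 1},
    {"x": 3,"y": 0,"z": 0,"wx": 0,"wy": 0,"wz": 0,"claw": 1},
    {"x": 1.8,"y": 0,"z": 0,"wx": 0,"wy": 0,"wz": 0,"claw": 1},
    {"x": 0,"y": 0,"z": 0,"wx": 0,"wy": 0,"wz": 0,"claw": 1},
    {"x": 0,"y": 0,"z": 0,"wx": 0,"wy": 0,"wz": 0,"claw": 0.2},
    {"x": 0,"y": 0,"z": 0,"wx": 0,"wy": 0,"wz": 0,"claw": 0.2},
    {"x": 0,"y": 0,"z": 0,"wx": 0,"wy": 0,"wz": 0,"claw": 0.2},
    {"x": -4,"y": 0,"z": 0,"wx": 0,"wy": 0,"wz": 0,"claw": 0.2},
    {"x": -4,"y": 0,"z": 0,"wx": 0,"wy": 0,"wz": 0,"claw": 0.2},
    {"x": -2,"y": 0,"z": 0,"wx": 0,"wy": 0,"wz": 0,"claw": 0.2},
    {"x": 0,"y": -0.5,"z": 3.6,"wx": 0,"wy": 0,"wz": 0,"claw": 0.2},
    {"x": 0,"y": -0.5,"z": 3.6,"wx": 0,"wy": 0,"wz": 0,"claw": 0.2},
    {"x": 0,"y": -0.4,"z": 3.5,"wx": 0,"wy": 0,"wz": 0,"claw": 0.2},
    {"x": 0,"y": 0,"z": 0,"wx": 0,"wy": 0,"wz": 0,"claw": 0.2},
    {"x": 0,"y": 0,"z": 0,"wx": 0,"wy": 0,"wz": 0,"claw": 0.2}
  ]
}}

```text
time: 14.5
eef_pos: [552.0, -427.3, 82.6]
tool_rot: [0.514, 0.485, -0.514, 0.485]
wrist_force: [0.9, -0.0, 0.2]
grip_width: 0.801
```

```bash
python3 -c "
from h import *
tins();print(to(552.3,-426,-19))
look('','pics/sc12.png',u=280,v=140,u2=200,v2=170,w=120,h=120,k=3)"
```

```text
scene A shift 0 0 score 1.00
scene B shift 0 -1 score 0.83
scene C shift 0 1 score 0.74
scene D shift 0 1 score 0.87
side A shift -1 15 score 0.35
side B shift 0 0 score 0.76
side C shift 0 0 score 0.97
side D shift 0 0 score 0.82
[10.15396718 -0.09185444  0.1033843 ]
```

View pics/sc12.png

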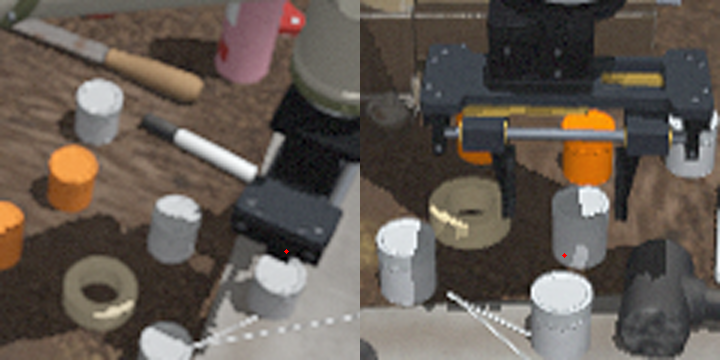

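Emit:
{"name": "arm_command", "arguments": {
  "deltas": [
    {"x": 4,"y": 0,"z": 0.1,"wx": 0,"wy": 0,"wz": 0,"claw": 0.2},
    {"x": 3.5,"y": 0,"z": 0,"wx": 0,"wy": 0,"wz": 0,"claw": 0.2},
    {"x": 2.6,"y": 0,"z": 0,"wx": 0,"wy": 0,"wz": 0,"claw": 0.2},
    {"x": 0,"y": 0,"z": 0,"wx": 0,"wy": 0,"wz": 0,"claw": 0.4},
    {"x": 0,"y": 0,"z": 0,"wx": 0,"wy": 0,"wz": 0,"claw": 1},
    {"x": 0,"y": 0,"z": 0,"wx": 0,"wy": 0,"wz": 0,"claw": 1},
    {"x": 0,"y": 0,"z": 0,"wx": 0,"wy": 0,"wz": 0,"claw": 1},
    {"x": 0,"y": 0,"z": 0,"wx": 0,"wy": 0,"wz": 0,"claw": 1},
    {"x": -2,"y": 0,"z": 0,"wx": 0,"wy": 0,"wz": 0,"claw": 1},
    {"x": -3,"y": 0,"z": 0,"wx": 0,"wy": 0,"wz": 0,"claw": 1},
    {"x": -3,"y": 0,"z": 0,"wx": 0,"wy": 0,"wz": 0,"claw": 1},
    {"x": 0,"y": 0,"z": 0,"wx": 0,"wy": 0,"wz": 0,"claw": 1},
    {"x": 0,"y": 0,"z": 0,"wx": 0,"wy": 0,"wz": 0,"claw": 1},
    {"x": 0,"y": 0,"z": 0,"wx": 0,"wy": 0,"wz": 0,"claw": 1}
  ]
}}

```text
time: 16.1
eef_pos: [551.2, -426.4, 58.9]
tool_rot: [-0.514, -0.487, 0.514, -0.485]
wrist_force: [0.2, -0.1, -7.1]
grip_width: 0.519
```

```bash
python3 -c "
from h import *
print(robot.get_state()['wrist_force'])
look('','pics/sc13.png',u=280,v=140,u2=200,v2=170,w=120,h=120,k=3)
print(robot.get_state()['wrist_force'],to(570,-200,190),to(444,189,190))"
```

```text
[ 0.16495955 -0.14137488 -7.10398728]
[ 0.29095324 -0.26557837 -6.69798941] [-13.04929637   0.55746828 -22.74740038] [-12.94274888 -14.19033738 -60.8847951 ]
```

View pics/sc13.png

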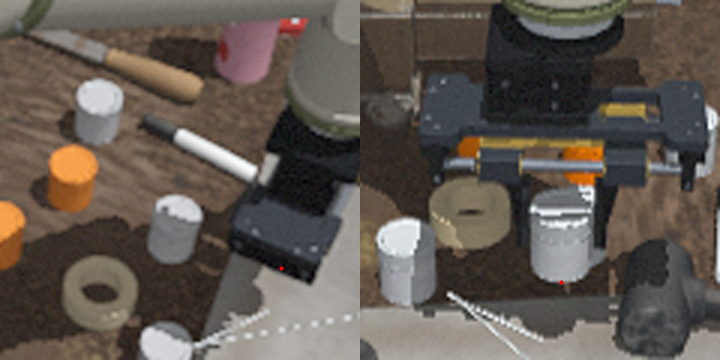

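Emit:
{"name": "arm_command", "arguments": {
  "deltas": [
    {"x": -2.6,"y": -0.6,"z": -2,"wx": 0,"wy": 0,"wz": 0,"claw": 1},
    {"x": -2.6,"y": -1,"z": -3.5,"wx": 0,"wy": 0,"wz": 0,"claw": 1},
    {"x": -2.6,"y": -1,"z": -3.5,"wx": 0,"wy": 0,"wz": 0,"claw": 1},
    {"x": -2.6,"y": -1,"z": -3.5,"wx": 0,"wy": 0,"wz": 0,"claw": 1},
    {"x": -2.6,"y": -1,"z": -3.5,"wx": 0,"wy": 0,"wz": 0,"claw": 1},
    {"x": 0,"y": -1,"z": -3.5,"wx": 0,"wy": 0,"wz": 0,"claw": 1},
    {"x": 0,"y": -1,"z": -3.5,"wx": 0,"wy": 0,"wz": 0,"claw": 1},
    {"x": 0,"y": -1,"z": -3.5,"wx": 0,"wy": 0,"wz": 0,"claw": 1},
    {"x": 0,"y": -1,"z": -3.5,"wx": 0,"wy": 0,"wz": 0,"claw": 1},
    {"x": 0,"y": -1,"z": -3.5,"wx": 0,"wy": 0,"wz": 0,"claw": 1},
    {"x": 0,"y": -1,"z": -3.5,"wx": 0,"wy": 0,"wz": 0,"claw": 1},
    {"x": 0,"y": -1,"z": -3.5,"wx": 0,"wy": 0,"wz": 0,"claw": 1},
    {"x": 0,"y": -1,"z": -3.5,"wx": 0,"wy": 0,"wz": 0,"claw": 1},
    {"x": 0,"y": -1,"z": -3.5,"wx": 0,"wy": 0,"wz": 0,"claw": 1},
    {"x": 0,"y": -1,"z": -3.5,"wx": 0,"wy": 0,"wz": 0,"claw": 1},
    {"x": 0,"y": -1,"z": -3.5,"wx": 0,"wy": 0,"wz": 0,"claw": 1},
    {"x": 0,"y": -0.9,"z": -2.6,"wx": 0,"wy": 0,"wz": 0,"claw": 1},
    {"x": 0,"y": 0,"z": 0,"wx": 0,"wy": 0,"wz": 0,"claw": 1},
    {"x": 0,"y": 0,"z": 0,"wx": 0,"wy": 0,"wz": 0,"claw": 1}
  ]
}}

```text
time: 18.1
eef_pos: [419.1, 151.9, 190.7]
tool_rot: [-0.513, -0.486, 0.514, -0.486]
wrist_force: [-0.2, -1.7, -6.2]
grip_width: 0.52
```

```bash
python3 -c "
from h import *
print(robot.get_state()['eef_pos'],yaw(),to(418.9,152.6,-13))
look('','pics/sc14.png',u=130,v=80,u2=180,v2=80,w=120,h=130,k=3)
W=robot.read_camera('wrist');cv2.imwrite('pics/w14.png',W['img'])"
```

```text
[419.12652287 151.92623616 190.73624658] -0.05460803799456725 [ 2.03735941e+01 -1.14572466e-02 -7.85277503e-02]
```

View pics/sc14.png

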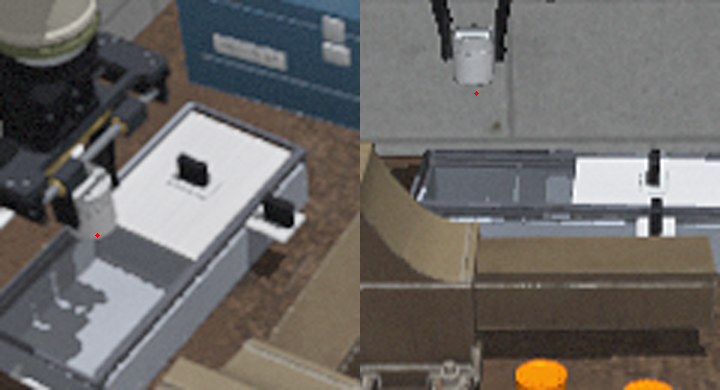

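View pics/w14.png

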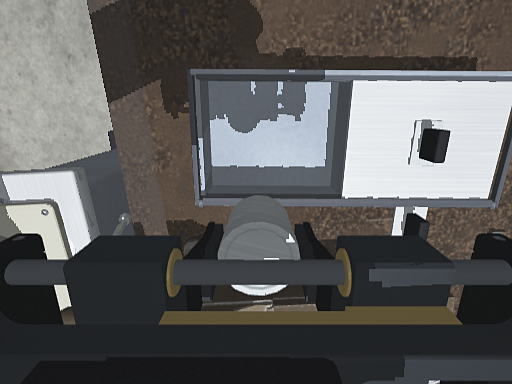

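```bash
python3 -c "
from h import *
np.set_printoptions(precision=1,suppress=True)
W=robot.read_camera('wrist')
c,s=np.cos(-.053),np.sin(-.053)
for p,z in(((193,70),78),((197,206),78),((510,70),78),((495,208),78),((208,166),6),((326,166),6)):
    X=atz(W,p,z);d=X[:2]-[525.7,185];print(X,c*d[0]+s*d[1],-s*d[0]+c*d[1])"
```

```text
[356.6 272.9  78. ] -173.49080516561474 78.84077307655326
[342.4 122.   78. ] -179.72828046096024 -72.65883941555118
[688.5 253.8  78. ] 158.91814270606406 77.35667375423532
[702.1  98.9  78. ] 180.68803947399672 -76.68386251759995
[346.8 156.1   6. ] -177.0801232275305 -38.308900497698545
[514.2 146.5   6. ] -9.464995253078746 -39.00915119642711
```

Emit:
{"name": "arm_command", "arguments": {
  "deltas": [
    {"x": 4,"y": 0,"z": -0.2,"wx": 0,"wy": 0,"wz": 0,"claw": 1},
    {"x": 4,"y": 0,"z": 0,"wx": 0,"wy": 0,"wz": 0,"claw": 1},
    {"x": 4,"y": 0,"z": 0,"wx": 0,"wy": 0,"wz": 0,"claw": 1},
    {"x": 4,"y": 0,"z": 0,"wx": 0,"wy": 0,"wz": 0,"claw": 1},
    {"x": 2.5,"y": 0,"z": 0,"wx": 0,"wy": 0,"wz": 0,"claw": 1},
    {"x": 1,"y": 0,"z": 0,"wx": 0,"wy": 0,"wz": 0,"claw": 1},
    {"x": 0.5,"y": 0,"z": 0,"wx": 0,"wy": 0,"wz": 0,"claw": 1},
    {"x": 0,"y": 0,"z": 0,"wx": 0,"wy": 0,"wz": 0,"claw": 1},
    {"x": 0,"y": 0,"z": 0,"wx": 0,"wy": 0,"wz": 0,"claw": 1}
  ]
}}

```text
time: 19.2
eef_pos: [420.8, 154.2, -7.3]
tool_rot: [0.515, 0.485, -0.513, 0.486]
wrist_force: [-0.2, 0.2, -5.6]
grip_width: 0.521
```

Emit:
{"name": "arm_command", "arguments": {
  "deltas": [
    {"x": 0.2,"y": 0,"z": 0,"wx": 0,"wy": 0,"wz": 0,"claw": 1},
    {"x": 0,"y": 0,"z": 0,"wx": 0,"wy": 0,"wz": 0,"claw": 1}
  ]
}}

```text
time: 19.4
eef_pos: [420.1, 154.0, -10.1]
tool_rot: [0.514, 0.486, -0.513, 0.486]
wrist_force: [-0.2, -0.4, -7.0]
grip_width: 0.523
```

Emit:
{"name": "arm_command", "arguments": {
  "deltas": [
    {"x": 0.25,"y": 0,"z": 0,"wx": 0,"wy": 0,"wz": 0,"claw": 1},
    {"x": 0,"y": 0,"z": 0,"wx": 0,"wy": 0,"wz": 0,"claw": 1},
    {"x": 0,"y": 0,"z": 0,"wx": 0,"wy": 0,"wz": 0,"claw": 0.3},
    {"x": 0,"y": 0,"z": 0,"wx": 0,"wy": 0,"wz": 0,"claw": 0.3},
    {"x": 0,"y": 0,"z": 0,"wx": 0,"wy": 0,"wz": 0,"claw": 0.3},
    {"x": -3,"y": 0,"z": 0,"wx": 0,"wy": 0,"wz": 0,"claw": 0.3},
    {"x": -4,"y": 0,"z": 0,"wx": 0,"wy": 0,"wz": 0,"claw": 0.3},
    {"x": -4.5,"y": 0,"z": 0,"wx": 0,"wy": 0,"wz": 0,"claw": 0.3},
    {"x": -4.5,"y": 0,"z": 0,"wx": 0,"wy": 0,"wz": 0,"claw": 0.2},
    {"x": -4.5,"y": 0,"z": 0,"wx": 0,"wy": 0,"wz": 0,"claw": 0.2},
    {"x": 0,"y": 0,"z": 0,"wx": 0,"wy": 0,"wz": 0,"claw": 0.2},
    {"x": 0,"y": 0,"z": 0,"wx": 0,"wy": 0,"wz": 0,"claw": 0.2}
  ]
}}

```text
time: 20.6
eef_pos: [420.3, 154.1, 192.8]
tool_rot: [0.515, 0.485, -0.513, 0.486]
wrist_force: [0.9, 0.7, 0.6]
grip_width: 0.801
```

```bash
python3 -c "
from h import *
np.set_printoptions(precision=2,suppress=True)
tins();print(to(675.5,-197,190),to(434.5,-360.5,190),robot.get_state()['wrist_force'])
W=robot.read_camera('wrist');cv2.imwrite('pics/w15.png',W['img'])"
```

```text
scene A shift 0 0 score 1.00
scene B shift 0 0 score 0.99
scene C shift -12 -1 score 0.43
scene D shift 0 0 score 1.00
side A shift 0 0 score 1.00
side B shift 0 0 score 0.98
side C shift 7 -18 score 0.63
side D shift 0 0 score 1.00
[ 0.07 27.55 33.58] [ 0.11  4.4  51.25] [-0.89  0.01  0.14]
```

View pics/w15.png

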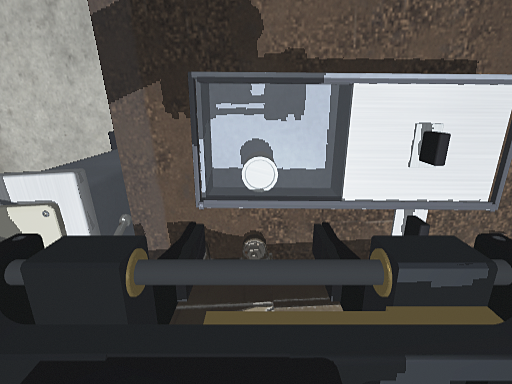

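Emit:
{"name": "arm_command", "arguments": {
  "deltas": [
    {"x": 0,"y": 1.5,"z": 1.8,"wx": 0,"wy": 0,"wz": 0,"claw": 0.2},
    {"x": 0,"y": 2.5,"z": 3,"wx": 0,"wy": 0,"wz": 0,"claw": 0.2},
    {"x": 0,"y": 2.5,"z": 3,"wx": 0,"wy": 0,"wz": 0,"claw": 0.2},
    {"x": 0,"y": 2.5,"z": 3,"wx": 0,"wy": 0,"wz": 0,"claw": 0.2},
    {"x": 0,"y": 2.5,"z": 3,"wx": 0,"wy": 0,"wz": 0,"claw": 0.2},
    {"x": 0,"y": 2.5,"z": 3,"wx": 0,"wy": 0,"wz": 0,"claw": 0.2},
    {"x": 0,"y": 2.5,"z": 3,"wx": 0,"wy": 0,"wz": 0,"claw": 0.2},
    {"x": 0,"y": 2.5,"z": 3,"wx": 0,"wy": 0,"wz": 0,"claw": 0.2},
    {"x": 0,"y": 2.5,"z": 3,"wx": 0,"wy": 0,"wz": 0,"claw": 0.2},
    {"x": 0,"y": 2.5,"z": 3,"wx": 0,"wy": 0,"wz": 0,"claw": 0.2},
    {"x": 0,"y": 2.5,"z": 3,"wx": 0,"wy": 0,"wz": 0,"claw": 0.2},
    {"x": 0,"y": 1.1,"z": 1.8,"wx": 0,"wy": 0,"wz": 0,"claw": 0.2},
    {"x": 4,"y": 0,"z": 0,"wx": 0,"wy": 0,"wz": 0,"claw": 0.2},
    {"x": 4,"y": 0,"z": 0,"wx": 0,"wy": 0,"wz": 0,"claw": 0.2},
    {"x": 4,"y": 0,"z": 0,"wx": 0,"wy": 0,"wz": 0,"claw": 0.2},
    {"x": 2,"y": 0,"z": 0,"wx": 0,"wy": 0,"wz": 0,"claw": 0.2},
    {"x": 0,"y": 0,"z": 0,"wx": 0,"wy": 0,"wz": 0,"claw": 0.2},
    {"x": 0,"y": 0,"z": 0,"wx": 0,"wy": 0,"wz": 0,"claw": 0.2}
  ]
}}

```text
time: 22.55
eef_pos: [676.2, -196.9, 51.5]
tool_rot: [-0.514, -0.486, 0.514, -0.486]
wrist_force: [0.5, -0.0, 0.8]
grip_width: 0.801
```

```bash
python3 -c "
from h import *
np.set_printoptions(precision=2,suppress=True)
print(robot.get_state()['eef_pos'],to(675.4,-197,-19))
look('','pics/sc16.png',u=260,v=100,u2=240,v2=130,w=120,h=120,k=3)"
```

```text
[ 676.22 -196.86   51.55] [ 7.05 -0.07  0.02]
```

View pics/sc16.png

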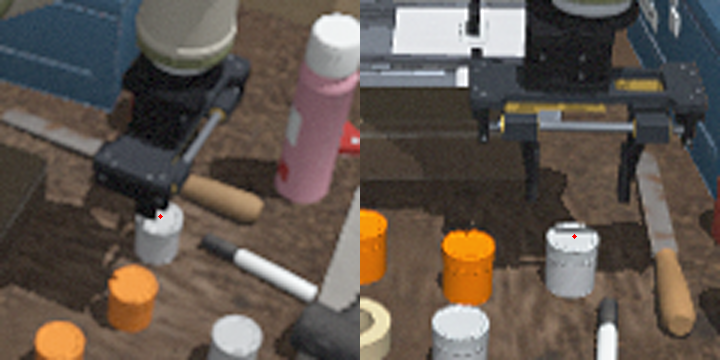

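Emit:
{"name": "arm_command", "arguments": {
  "deltas": [
    {"x": 3,"y": 0,"z": 0,"wx": 0,"wy": 0,"wz": 0,"claw": 0.2},
    {"x": 3,"y": 0,"z": 0,"wx": 0,"wy": 0,"wz": 0,"claw": 0.2},
    {"x": 1,"y": 0,"z": 0,"wx": 0,"wy": 0,"wz": 0,"claw": 0.2},
    {"x": 0,"y": 0,"z": 0,"wx": 0,"wy": 0,"wz": 0,"claw": 0.4},
    {"x": 0,"y": 0,"z": 0,"wx": 0,"wy": 0,"wz": 0,"claw": 1},
    {"x": 0,"y": 0,"z": 0,"wx": 0,"wy": 0,"wz": 0,"claw": 1},
    {"x": 0,"y": 0,"z": 0,"wx": 0,"wy": 0,"wz": 0,"claw": 1},
    {"x": 0,"y": 0,"z": 0,"wx": 0,"wy": 0,"wz": 0,"claw": 1},
    {"x": -2,"y": 0,"z": 0,"wx": 0,"wy": 0,"wz": 0,"claw": 1},
    {"x": -3,"y": 0,"z": 0,"wx": 0,"wy": 0,"wz": 0,"claw": 1},
    {"x": -3,"y": 0,"z": 0,"wx": 0,"wy": 0,"wz": 0,"claw": 1},
    {"x": 0,"y": 0,"z": 0,"wx": 0,"wy": 0,"wz": 0,"claw": 1},
    {"x": 0,"y": 0,"z": 0,"wx": 0,"wy": 0,"wz": 0,"claw": 1},
    {"x": 0,"y": 0,"z": 0,"wx": 0,"wy": 0,"wz": 0,"claw": 1}
  ]
}}

```text
time: 24.05
eef_pos: [675.1, -196.6, 59.6]
tool_rot: [-0.513, -0.487, 0.514, -0.485]
wrist_force: [-1.3, -0.1, -5.2]
grip_width: 0.521
```

```bash
python3 -c "
from h import *
np.set_printoptions(precision=2,suppress=True)
s=robot.get_state();print(s['eef_pos'],s['wrist_force'],s['grip_width'])
look('','pics/sc17.png',u=260,v=100,u2=240,v2=130,w=120,h=120,k=3)
print(to(423,230,190),to(434.5,-360.5,190),robot.get_state()['wrist_force'])"
```

```text
[ 675.08 -196.62   59.6 ] [-1.33 -0.15 -5.16] 0.520770205324025
[-12.92 -27.6  -41.2 ] [-12.97 -23.16  17.69] [-0.27  0.65 -4.94]
```

View pics/sc17.png

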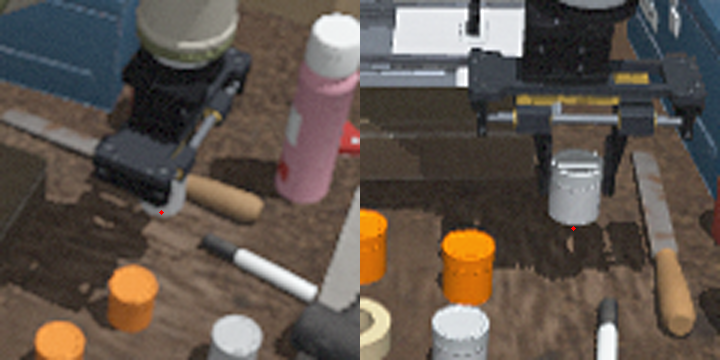

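Emit:
{"name": "arm_command", "arguments": {
  "deltas": [
    {"x": -3.2,"y": -0.6,"z": -1,"wx": 0,"wy": 0,"wz": 0,"claw": 1},
    {"x": -3.2,"y": -0.6,"z": -1,"wx": 0,"wy": 0,"wz": 0,"claw": 1},
    {"x": -3.2,"y": -0.6,"z": -1,"wx": 0,"wy": 0,"wz": 0,"claw": 1},
    {"x": -3.3,"y": -0.6,"z": -1,"wx": 0,"wy": 0,"wz": 0,"claw": 1},
    {"x": 0,"y": -2.1,"z": -3.1,"wx": 0,"wy": 0,"wz": 0,"claw": 1},
    {"x": 0,"y": -2.1,"z": -3.1,"wx": 0,"wy": 0,"wz": 0,"claw": 1},
    {"x": 0,"y": -2.1,"z": -3.1,"wx": 0,"wy": 0,"wz": 0,"claw": 1},
    {"x": 0,"y": -2.1,"z": -3.1,"wx": 0,"wy": 0,"wz": 0,"claw": 1},
    {"x": 0,"y": -2.1,"z": -3.1,"wx": 0,"wy": 0,"wz": 0,"claw": 1},
    {"x": 0,"y": -2.1,"z": -3.1,"wx": 0,"wy": 0,"wz": 0,"claw": 1},
    {"x": 0,"y": -2.1,"z": -3.1,"wx": 0,"wy": 0,"wz": 0,"claw": 1},
    {"x": 0,"y": -2.1,"z": -3.1,"wx": 0,"wy": 0,"wz": 0,"claw": 1},
    {"x": 0,"y": -2.1,"z": -3.1,"wx": 0,"wy": 0,"wz": 0,"claw": 1},
    {"x": 0,"y": -2.1,"z": -3.1,"wx": 0,"wy": 0,"wz": 0,"claw": 1},
    {"x": 0,"y": -2.1,"z": -3.1,"wx": 0,"wy": 0,"wz": 0,"claw": 1},
    {"x": 0,"y": -2.1,"z": -3.1,"wx": 0,"wy": 0,"wz": 0,"claw": 1},
    {"x": 0,"y": 0,"z": 0,"wx": 0,"wy": 0,"wz": 0,"claw": 1},
    {"x": 0,"y": 0,"z": 0,"wx": 0,"wy": 0,"wz": 0,"claw": 1}
  ]
}}

```text
time: 25.95
eef_pos: [423.2, 230.2, 190.3]
tool_rot: [-0.513, -0.486, 0.514, -0.486]
wrist_force: [0.6, -1.2, -4.9]
grip_width: 0.522
```

```bash
python3 -c "
from h import *
np.set_printoptions(precision=2,suppress=True)
s=robot.get_state();print(s['eef_pos'],s['wrist_force'],s['grip_width'],yaw(),to(423,230,-12))"
```

```text
[423.2  230.17 190.25] [ 0.56 -1.21 -4.87] 0.5224715956701191 -0.053773513752265065 [20.23 -0.01  0.  ]
```

Emit:
{"name": "arm_command", "arguments": {
  "deltas": [
    {"x": 4,"y": 0,"z": 0,"wx": 0,"wy": 0,"wz": 0,"claw": 1},
    {"x": 4,"y": 0,"z": 0,"wx": 0,"wy": 0,"wz": 0,"claw": 1},
    {"x": 4,"y": 0,"z": 0,"wx": 0,"wy": 0,"wz": 0,"claw": 1},
    {"x": 4,"y": 0,"z": 0,"wx": 0,"wy": 0,"wz": 0,"claw": 1},
    {"x": 2.5,"y": 0,"z": 0,"wx": 0,"wy": 0,"wz": 0,"claw": 1},
    {"x": 1.2,"y": 0,"z": 0,"wx": 0,"wy": 0,"wz": 0,"claw": 1},
    {"x": 0.5,"y": 0,"z": 0,"wx": 0,"wy": 0,"wz": 0,"claw": 1},
    {"x": 0,"y": 0,"z": 0,"wx": 0,"wy": 0,"wz": 0,"claw": 1},
    {"x": 0,"y": 0,"z": 0,"wx": 0,"wy": 0,"wz": 0,"claw": 1}
  ]
}}

```text
time: 26.85
eef_pos: [425.1, 229.8, -10.2]
tool_rot: [0.515, 0.485, -0.513, 0.486]
wrist_force: [-0.0, 0.2, -5.6]
grip_width: 0.521
```

Emit:
{"name": "arm_command", "arguments": {
  "deltas": [
    {"x": 0,"y": 0,"z": 0,"wx": 0,"wy": 0,"wz": 0,"claw": 0.3},
    {"x": 0,"y": 0,"z": 0,"wx": 0,"wy": 0,"wz": 0,"claw": 0.3},
    {"x": 0,"y": 0,"z": 0,"wx": 0,"wy": 0,"wz": 0,"claw": 0.3},
    {"x": -3,"y": 0,"z": 0,"wx": 0,"wy": 0,"wz": 0,"claw": 0.3},
    {"x": -4,"y": 0,"z": 0,"wx": 0,"wy": 0,"wz": 0,"claw": 0.3},
    {"x": -4.5,"y": 0,"z": 0,"wx": 0,"wy": 0,"wz": 0,"claw": 0.3},
    {"x": -4.5,"y": 0,"z": 0,"wx": 0,"wy": 0,"wz": 0,"claw": 0.2},
    {"x": -4.5,"y": 0,"z": 0,"wx": 0,"wy": 0,"wz": 0,"claw": 0.2},
    {"x": 0,"y": 0,"z": 0,"wx": 0,"wy": 0,"wz": 0,"claw": 0.2},
    {"x": 0,"y": 0,"z": 0,"wx": 0,"wy": 0,"wz": 0,"claw": 0.2}
  ]
}}

```text
time: 27.85
eef_pos: [424.5, 230.2, 194.9]
tool_rot: [0.515, 0.485, -0.513, 0.486]
wrist_force: [-0.2, 0.2, -1.5]
grip_width: 0.801
```

```bash
python3 -c "
from h import *
np.set_printoptions(precision=2,suppress=True)
tins();print(to(434.5,-360.5,190),robot.get_state()['wrist_force'])
S=robot.read_camera('scene');cv2.imwrite('pics/s18.png',cv2.resize(S['img'][100:240,100:290],None,fx=4,fy=4))"
```

```text
scene A shift -10 20 score 0.49
scene B shift 0 0 score 0.99
scene C shift -12 -1 score 0.43
scene D shift 0 0 score 1.00
side A shift -9 -20 score 0.23
side B shift 0 0 score 0.98
side C shift 7 -18 score 0.63
side D shift 0 0 score 1.00
[ 0.33  4.4  58.84] [-0.32 -0.45 -0.5 ]
```

View pics/s18.png

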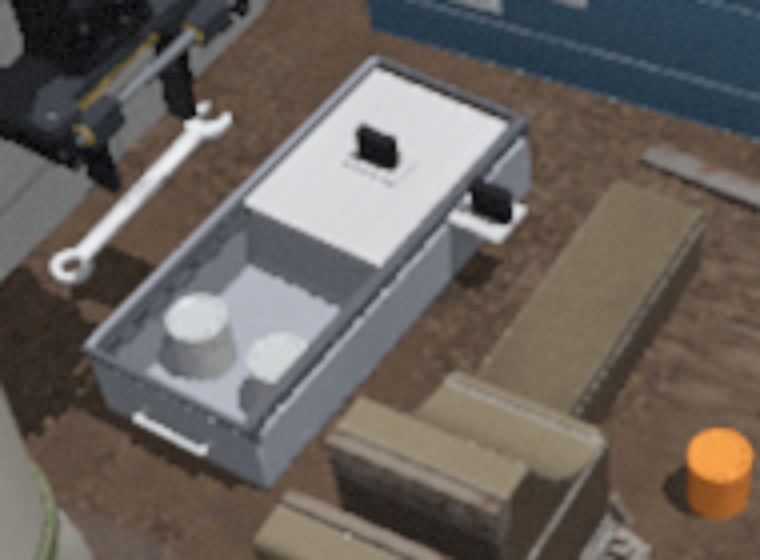

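Emit:
{"name": "arm_command", "arguments": {
  "deltas": [
    {"x": 0,"y": 0.3,"z": 2,"wx": 0,"wy": 0,"wz": 0,"claw": 0.2},
    {"x": 0,"y": 0.3,"z": 3.8,"wx": 0,"wy": 0,"wz": 0,"claw": 0.2},
    {"x": 0,"y": 0.3,"z": 3.8,"wx": 0,"wy": 0,"wz": 0,"claw": 0.2},
    {"x": 0,"y": 0.3,"z": 3.8,"wx": 0,"wy": 0,"wz": 0,"claw": 0.2},
    {"x": 0,"y": 0.3,"z": 3.8,"wx": 0,"wy": 0,"wz": 0,"claw": 0.2},
    {"x": 0,"y": 0.3,"z": 3.8,"wx": 0,"wy": 0,"wz": 0,"claw": 0.2},
    {"x": 0,"y": 0.3,"z": 3.8,"wx": 0,"wy": 0,"wz": 0,"claw": 0.2},
    {"x": 0,"y": 0.3,"z": 3.8,"wx": 0,"wy": 0,"wz": 0,"claw": 0.2},
    {"x": 0,"y": 0.3,"z": 3.8,"wx": 0,"wy": 0,"wz": 0,"claw": 0.2},
    {"x": 0,"y": 0.3,"z": 3.8,"wx": 0,"wy": 0,"wz": 0,"claw": 0.2},
    {"x": 0,"y": 0.3,"z": 3.8,"wx": 0,"wy": 0,"wz": 0,"claw": 0.2},
    {"x": 0,"y": 0.3,"z": 3.8,"wx": 0,"wy": 0,"wz": 0,"claw": 0.2},
    {"x": 0,"y": 0.3,"z": 3.8,"wx": 0,"wy": 0,"wz": 0,"claw": 0.2},
    {"x": 0,"y": 0.3,"z": 3.8,"wx": 0,"wy": 0,"wz": 0,"claw": 0.2},
    {"x": 0,"y": 0.2,"z": 3.8,"wx": 0,"wy": 0,"wz": 0,"claw": 0.2},
    {"x": 2,"y": 0,"z": 3.6,"wx": 0,"wy": 0,"wz": 0,"claw": 0.2},
    {"x": 4,"y": 0,"z": 0,"wx": 0,"wy": 0,"wz": 0,"claw": 0.2},
    {"x": 4,"y": 0,"z": 0,"wx": 0,"wy": 0,"wz": 0,"claw": 0.2},
    {"x": 3,"y": 0,"z": 0,"wx": 0,"wy": 0,"wz": 0,"claw": 0.2},
    {"x": 0,"y": 0,"z": 0,"wx": 0,"wy": 0,"wz": 0,"claw": 0.2}
  ]
}}

```text
time: 30.0
eef_pos: [431.7, -357.4, 58.6]
tool_rot: [-0.513, -0.489, 0.515, -0.483]
wrist_force: [-0.3, -0.2, 0.1]
grip_width: 0.803
```

```bash
python3 -c "
from h import *
np.set_printoptions(precision=2,suppress=True)
print(robot.get_state()['eef_pos'],to(434.7,-360.5,-19))
look('','pics/sc19.png',u=270,v=170,u2=150,v2=180,w=120,h=120,k=3)"
```

```text
[ 431.71 -357.39   58.59] [7.75 0.38 0.33]
```

View pics/sc19.png

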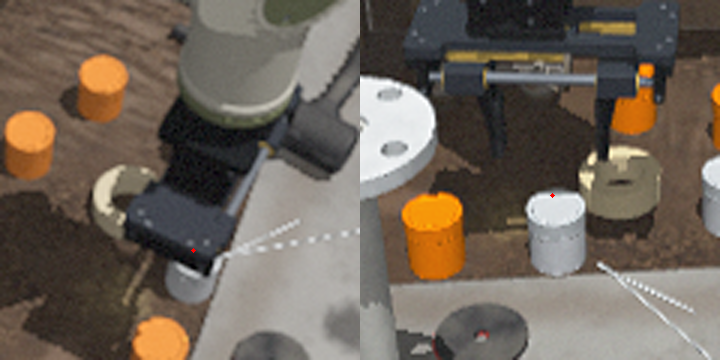

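Emit:
{"name": "arm_command", "arguments": {
  "deltas": [
    {"x": 0,"y": 0.3,"z": 0.3,"wx": 0,"wy": 0,"wz": 0,"claw": 0.2},
    {"x": 3,"y": 0,"z": 0,"wx": 0,"wy": 0,"wz": 0,"claw": 0.2},
    {"x": 3,"y": 0,"z": 0,"wx": 0,"wy": 0,"wz": 0,"claw": 0.2},
    {"x": 1.7,"y": 0,"z": 0,"wx": 0,"wy": 0,"wz": 0,"claw": 0.2},
    {"x": 0,"y": 0,"z": 0,"wx": 0,"wy": 0,"wz": 0,"claw": 0.4},
    {"x": 0,"y": 0,"z": 0,"wx": 0,"wy": 0,"wz": 0,"claw": 1},
    {"x": 0,"y": 0,"z": 0,"wx": 0,"wy": 0,"wz": 0,"claw": 1},
    {"x": 0,"y": 0,"z": 0,"wx": 0,"wy": 0,"wz": 0,"claw": 1},
    {"x": 0,"y": 0,"z": 0,"wx": 0,"wy": 0,"wz": 0,"claw": 1},
    {"x": -2,"y": 0,"z": 0,"wx": 0,"wy": 0,"wz": 0,"claw": 1},
    {"x": -3,"y": 0,"z": 0,"wx": 0,"wy": 0,"wz": 0,"claw": 1},
    {"x": -3,"y": 0,"z": 0,"wx": 0,"wy": 0,"wz": 0,"claw": 1},
    {"x": 0,"y": 0,"z": 0,"wx": 0,"wy": 0,"wz": 0,"claw": 1},
    {"x": 0,"y": 0,"z": 0,"wx": 0,"wy": 0,"wz": 0,"claw": 1},
    {"x": 0,"y": 0,"z": 0,"wx": 0,"wy": 0,"wz": 0,"claw": 1}
  ]
}}

```text
time: 31.6
eef_pos: [437.3, -362.4, 65.9]
tool_rot: [-0.514, -0.486, 0.514, -0.485]
wrist_force: [0.0, 0.0, -1.0]
grip_width: 0.524
```

```bash
python3 -c "
from h import *
np.set_printoptions(precision=2,suppress=True)
s=robot.get_state();print(s['eef_pos'],s['wrist_force'],s['grip_width'])
look('','pics/sc20.png',u=270,v=170,u2=150,v2=180,w=120,h=120,k=3)
print(robot.get_state()['wrist_force'])"
```

```text
[ 437.31 -362.39   65.95] [ 0.02  0.02 -1.02] 0.5236032398122858
[-0.3   0.43 -0.31]
```

View pics/sc20.png

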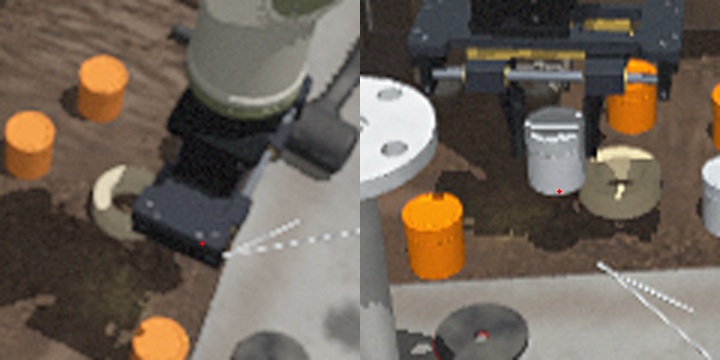

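Emit:
{"name": "arm_command", "arguments": {
  "deltas": [
    {"x": 3,"y": 0,"z": 0,"wx": 0,"wy": 0,"wz": 0,"claw": 1},
    {"x": 3,"y": 0,"z": 0,"wx": 0,"wy": 0,"wz": 0,"claw": 1},
    {"x": 1.9,"y": 0,"z": 0,"wx": 0,"wy": 0,"wz": 0,"claw": 1},
    {"x": 0,"y": 0,"z": 0,"wx": 0,"wy": 0,"wz": 0,"claw": 1},
    {"x": 0,"y": 0,"z": 0,"wx": 0,"wy": 0,"wz": 0,"claw": 0.2},
    {"x": 0,"y": 0,"z": 0,"wx": 0,"wy": 0,"wz": 0,"claw": 0.2},
    {"x": 0,"y": 0,"z": 0,"wx": 0,"wy": 0,"wz": 0,"claw": 0.2},
    {"x": -4,"y": 0,"z": 0,"wx": 0,"wy": 0,"wz": 0,"claw": 0.2},
    {"x": -4,"y": 0,"z": 0,"wx": 0,"wy": 0,"wz": 0,"claw": 0.2},
    {"x": -4,"y": 0,"z": 0,"wx": 0,"wy": 0,"wz": 0,"claw": 0.2},
    {"x": -4,"y": 0,"z": 0,"wx": 0,"wy": 0,"wz": 0,"claw": 0.2},
    {"x": -4,"y": 0,"z": 0,"wx": 0,"wy": 0,"wz": 0,"claw": 0.2},
    {"x": 0,"y": 0,"z": 0,"wx": 0,"wy": 0,"wz": 0,"claw": 0.5},
    {"x": 0,"y": 0,"z": 0,"wx": 0,"wy": 0,"wz": 0,"claw": 0.5}
  ]
}}

```text
time: 33.1
eef_pos: [438.3, -363.2, 189.0]
tool_rot: [0.514, 0.485, -0.513, 0.487]
wrist_force: [-0.1, -0.8, -1.1]
grip_width: 0.692
```

```bash
python3 -c "
from h import *
np.set_printoptions(precision=2,suppress=True)
s=robot.get_state();print(s['eef_pos'],s['wrist_force'],yaw(),to(611,183,180))
tins()"
```

```text
[ 438.3  -363.2   188.96] [-0.11 -0.75 -1.11] -0.05582678400221043 [  0.87  14.19 -55.5 ]
scene A shift -10 20 score 0.49
scene B shift -2 -7 score 0.41
scene C shift -12 -1 score 0.36
scene D shift 0 -1 score 0.97
side A shift -9 -20 score 0.24
side B shift 0 0 score 0.98
side C shift 7 -18 score 0.64
side D shift 1 0 score 0.97
```

Emit:
{"name": "arm_command", "arguments": {
  "deltas": [
    {"x": 0,"y": 0.9,"z": -2,"wx": 0,"wy": 0,"wz": 0,"claw": 0.5},
    {"x": 0,"y": 0.9,"z": -3.5,"wx": 0,"wy": 0,"wz": 0,"claw": 0.5},
    {"x": 0,"y": 0.9,"z": -3.5,"wx": 0,"wy": 0,"wz": 0,"claw": 0.5},
    {"x": 0,"y": 0.9,"z": -3.5,"wx": 0,"wy": 0,"wz": 0,"claw": 0.5},
    {"x": 0,"y": 0.9,"z": -3.5,"wx": 0,"wy": 0,"wz": 0,"claw": 0.5},
    {"x": 0,"y": 0.9,"z": -3.5,"wx": 0,"wy": 0,"wz": 0,"claw": 0.5},
    {"x": 0,"y": 0.9,"z": -3.5,"wx": 0,"wy": 0,"wz": 0,"claw": 0.5},
    {"x": 0,"y": 0.9,"z": -3.5,"wx": 0,"wy": 0,"wz": 0,"claw": 0.5},
    {"x": 0,"y": 0.9,"z": -3.5,"wx": 0,"wy": 0,"wz": 0,"claw": 0.5},
    {"x": 0,"y": 0.9,"z": -3.5,"wx": 0,"wy": 0,"wz": 0,"claw": 0.5},
    {"x": 0,"y": 0.9,"z": -3.5,"wx": 0,"wy": 0,"wz": 0,"claw": 0.5},
    {"x": 0,"y": 0.9,"z": -3.5,"wx": 0,"wy": 0,"wz": 0,"claw": 0.5},
    {"x": 0,"y": 0.9,"z": -3.5,"wx": 0,"wy": 0,"wz": 0,"claw": 0.5},
    {"x": 0,"y": 0.9,"z": -3.5,"wx": 0,"wy": 0,"wz": 0,"claw": 0.5},
    {"x": 0,"y": 0.9,"z": -3.5,"wx": 0,"wy": 0,"wz": 0,"claw": 0.5},
    {"x": 0.9,"y": 0.7,"z": -3.5,"wx": 0,"wy": 0,"wz": 0,"claw": 0.5},
    {"x": 4,"y": 0,"z": -1,"wx": 0,"wy": 0,"wz": 0,"claw": 0.5},
    {"x": 2,"y": 0,"z": 0,"wx": 0,"wy": 0,"wz": 0,"claw": 0.5},
    {"x": 0,"y": 0,"z": 0,"wx": 0,"wy": 0,"wz": 0,"claw": 0.5},
    {"x": 0,"y": 0,"z": 0,"wx": 0,"wy": 0,"wz": 0,"claw": 0.5}
  ]
}}

```text
time: 35.2
eef_pos: [610.3, 182.8, 118.6]
tool_rot: [-0.513, -0.486, 0.514, -0.486]
wrist_force: [0.7, 0.2, 1.1]
grip_width: 0.498
```

```bash
python3 -c "
from h import *
np.set_printoptions(precision=2,suppress=True)
s=robot.get_state();print(s['eef_pos'],s['wrist_force'],yaw(),to(611,183,48))
look('','pics/sc21.png',u=170,v=70,u2=220,v2=60,w=120,h=120,k=3)
W=robot.read_camera('wrist');cv2.imwrite('pics/w21.png',W['img'])"
```

```text
[610.34 182.81 118.6 ] [0.69 0.22 1.07] -0.05630544406160361 [ 7.06  0.07 -0.03]
```

View pics/sc21.png

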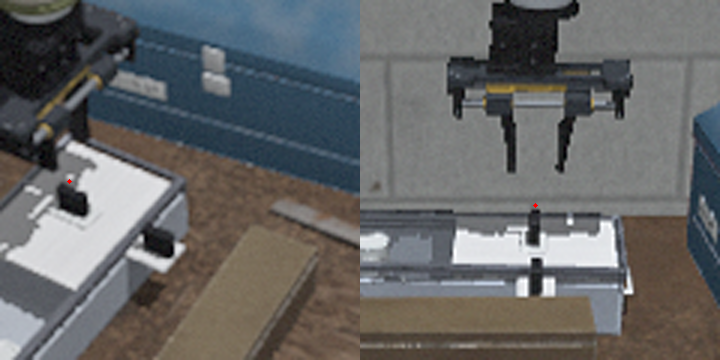

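View pics/w21.png

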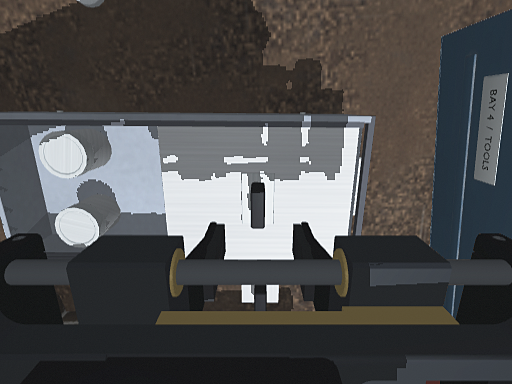

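Emit:
{"name": "arm_command", "arguments": {
  "deltas": [
    {"x": 3,"y": 0,"z": 0,"wx": 0,"wy": 0,"wz": 0,"claw": 0.5},
    {"x": 2.5,"y": 0,"z": 0,"wx": 0,"wy": 0,"wz": 0,"claw": 0.5},
    {"x": 1.5,"y": 0,"z": 0,"wx": 0,"wy": 0,"wz": 0,"claw": 0.5},
    {"x": 0,"y": 0,"z": 0,"wx": 0,"wy": 0,"wz": 0,"claw": 0.72},
    {"x": 0,"y": 0,"z": 0,"wx": 0,"wy": 0,"wz": 0,"claw": 0.72},
    {"x": 0,"y": -1,"z": 0,"wx": 0,"wy": 0,"wz": 0,"claw": 0.72},
    {"x": 0,"y": -2,"z": 0,"wx": 0,"wy": 0,"wz": 0,"claw": 0.72},
    {"x": 0,"y": -2,"z": 0,"wx": 0,"wy": 0,"wz": 0,"claw": 0.72},
    {"x": 0,"y": -2,"z": 0,"wx": 0,"wy": 0,"wz": 0,"claw": 0.72},
    {"x": 0,"y": -2,"z": 0,"wx": 0,"wy": 0,"wz": 0,"claw": 0.72},
    {"x": 0,"y": -2,"z": 0,"wx": 0,"wy": 0,"wz": 0,"claw": 0.72},
    {"x": 0,"y": -2,"z": 0,"wx": 0,"wy": 0,"wz": 0,"claw": 0.72},
    {"x": 0,"y": -2,"z": 0,"wx": 0,"wy": 0,"wz": 0,"claw": 0.72},
    {"x": 0,"y": -1,"z": 0,"wx": 0,"wy": 0,"wz": 0,"claw": 0.72},
    {"x": 0,"y": -0.8,"z": 0,"wx": 0,"wy": 0,"wz": 0,"claw": 0.72},
    {"x": 0,"y": 0,"z": 0,"wx": 0,"wy": 0,"wz": 0,"claw": 0.72}
  ]
}}

```text
time: 36.95
eef_pos: [442.4, 192.8, 49.3]
tool_rot: [0.514, 0.486, -0.514, 0.486]
wrist_force: [-0.2, 0.4, -0.3]
grip_width: 0.279
```

Emit:
{"name": "arm_command", "arguments": {
  "deltas": [
    {"x": 0,"y": -0.5,"z": 0,"wx": 0,"wy": 0,"wz": 0,"claw": 0.72},
    {"x": 0,"y": 0,"z": 0,"wx": 0,"wy": 0,"wz": 0,"claw": 0.72}
  ]
}}

```text
time: 37.15
eef_pos: [437.8, 192.8, 48.8]
tool_rot: [-0.514, -0.486, 0.514, -0.486]
wrist_force: [-0.4, -0.6, 0.8]
grip_width: 0.281
```

Emit:
{"name": "arm_command", "arguments": {
  "deltas": [
    {"x": 0,"y": -0.3,"z": 0,"wx": 0,"wy": 0,"wz": 0,"claw": 0.72},
    {"x": 0,"y": 0,"z": 0,"wx": 0,"wy": 0,"wz": 0,"claw": 0.72}
  ]
}}

```text
time: 37.35
eef_pos: [436.7, 192.9, 48.9]
tool_rot: [0.515, 0.485, -0.513, 0.486]
wrist_force: [9.9, 0.3, -5.5]
grip_width: 0.281
```

Emit:
{"name": "arm_command", "arguments": {
  "deltas": [
    {"x": 0,"y": 0.7,"z": 0,"wx": 0,"wy": 0,"wz": 0,"claw": 0.5},
    {"x": -4,"y": 0,"z": 0,"wx": 0,"wy": 0,"wz": 0,"claw": 0.5},
    {"x": -4,"y": 0,"z": 0,"wx": 0,"wy": 0,"wz": 0,"claw": 0.5},
    {"x": 0,"y": 3.5,"z": 2.1,"wx": 0,"wy": 0,"wz": 0,"claw": 0.5},
    {"x": 0,"y": 3.5,"z": 2.1,"wx": 0,"wy": 0,"wz": 0,"claw": 0.5},
    {"x": 0,"y": 3.5,"z": 2.1,"wx": 0,"wy": 0,"wz": 0,"claw": 0.5},
    {"x": 0,"y": 3.5,"z": 2.2,"wx": 0,"wy": 0,"wz": 0,"claw": 0.5},
    {"x": 0,"y": 3.2,"z": 2.2,"wx": 0,"wy": 0,"wz": 0,"claw": 0.5},
    {"x": 0,"y": 0,"z": 0,"wx": 0,"wy": 0,"wz": 0,"claw": 0.5},
    {"x": 0,"y": 0,"z": 0,"wx": 0,"wy": 0,"wz": 0,"claw": 0.5}
  ]
}}

```text
time: 38.35
eef_pos: [607.6, 75.6, 127.9]
tool_rot: [-0.514, -0.486, 0.515, -0.485]
wrist_force: [-0.3, 0.1, -0.5]
grip_width: 0.501
```

```bash
python3 -c "
from h import *
np.set_printoptions(precision=2,suppress=True)
s=robot.get_state();print(s['eef_pos'],s['wrist_force'],yaw(),to(606.5,77,44))
look('','pics/sc22.png',u=170,v=90,u2=200,v2=80,w=120,h=120,k=3)"
```

```text
[607.58  75.58 127.9 ] [-0.3   0.08 -0.54] -0.057371189380423626 [ 8.39 -0.1  -0.14]
```

View pics/sc22.png

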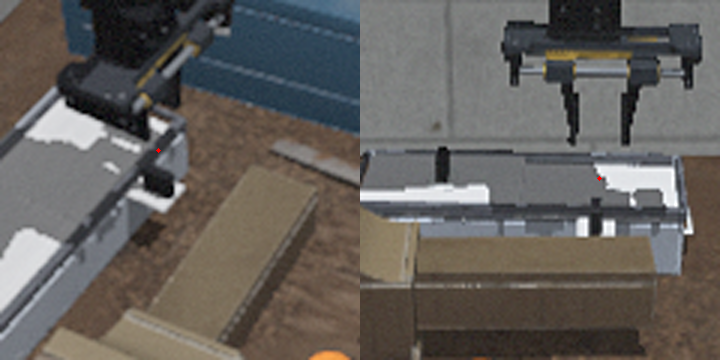

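Emit:
{"name": "arm_command", "arguments": {
  "deltas": [
    {"x": 3.3,"y": -0.1,"z": -0.1,"wx": 0,"wy": 0,"wz": 0,"claw": 0.5},
    {"x": 3,"y": 0,"z": 0,"wx": 0,"wy": 0,"wz": 0,"claw": 0.5},
    {"x": 2,"y": 0,"z": 0,"wx": 0,"wy": 0,"wz": 0,"claw": 0.5},
    {"x": 0,"y": 0,"z": 0,"wx": 0,"wy": 0,"wz": 0,"claw": 0.72},
    {"x": 0,"y": 0,"z": 0,"wx": 0,"wy": 0,"wz": 0,"claw": 0.72},
    {"x": 0,"y": -1,"z": 0,"wx": 0,"wy": 0,"wz": 0,"claw": 0.72},
    {"x": 0,"y": -2,"z": 0,"wx": 0,"wy": 0,"wz": 0,"claw": 0.72},
    {"x": 0,"y": -2,"z": 0,"wx": 0,"wy": 0,"wz": 0,"claw": 0.72},
    {"x": 0,"y": -2,"z": 0,"wx": 0,"wy": 0,"wz": 0,"claw": 0.72},
    {"x": 0,"y": -2,"z": 0,"wx": 0,"wy": 0,"wz": 0,"claw": 0.72},
    {"x": 0,"y": -2,"z": 0,"wx": 0,"wy": 0,"wz": 0,"claw": 0.72},
    {"x": 0,"y": -2,"z": 0,"wx": 0,"wy": 0,"wz": 0,"claw": 0.72},
    {"x": 0,"y": -2,"z": 0,"wx": 0,"wy": 0,"wz": 0,"claw": 0.72},
    {"x": 0,"y": -1,"z": 0,"wx": 0,"wy": 0,"wz": 0,"claw": 0.72},
    {"x": 0,"y": -0.8,"z": 0,"wx": 0,"wy": 0,"wz": 0,"claw": 0.72},
    {"x": 0,"y": 0,"z": 0,"wx": 0,"wy": 0,"wz": 0,"claw": 0.72}
  ]
}}

```text
time: 40.05
eef_pos: [438.5, 86.8, 46.4]
tool_rot: [0.514, 0.486, -0.514, 0.486]
wrist_force: [1.0, -1.2, 1.2]
grip_width: 0.28
```

Emit:
{"name": "arm_command", "arguments": {
  "deltas": [
    {"x": 0,"y": -0.5,"z": 0,"wx": 0,"wy": 0,"wz": 0,"claw": 0.72},
    {"x": 0,"y": 0,"z": 0,"wx": 0,"wy": 0,"wz": 0,"claw": 0.72}
  ]
}}

```text
time: 40.25
eef_pos: [433.8, 86.9, 45.8]
tool_rot: [-0.514, -0.486, 0.514, -0.486]
wrist_force: [-0.4, -0.2, -0.1]
grip_width: 0.279
```

```bash
python3 -c "
from h import *
np.set_printoptions(precision=2,suppress=True)
s=robot.get_state();print(s['eef_pos'],s['wrist_force'],yaw())
look('','pics/sc23.png',u=130,v=90,u2=180,v2=70,w=120,h=120,k=3)
tins()"
```

```text
[433.82  86.93  45.82] [-0.44 -0.17 -0.15] -0.056034936290450234
scene A shift -10 20 score 0.49
scene B shift 0 0 score 0.99
scene C shift -12 -1 score 0.43
scene D shift 0 -1 score 0.97
side A shift -9 -20 score 0.23
side B shift 0 0 score 0.98
side C shift 7 -18 score 0.63
side D shift 1 0 score 0.97
```

View pics/sc23.png

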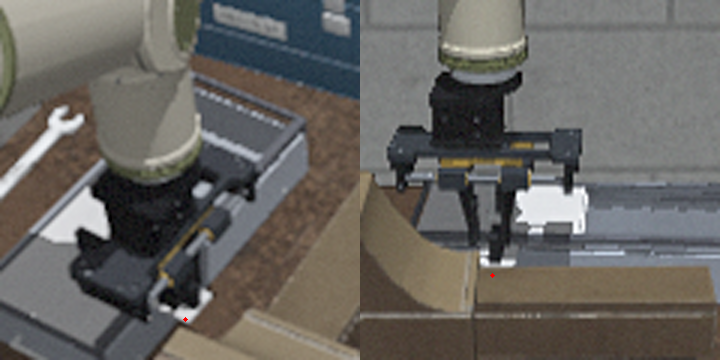

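Emit:
{"name": "arm_command", "arguments": {
  "deltas": [
    {"x": 0,"y": 0.4,"z": 0,"wx": 0,"wy": 0,"wz": 0,"claw": 0.5},
    {"x": -4,"y": 0,"z": 0,"wx": 0,"wy": 0,"wz": 0,"claw": 0.5},
    {"x": -4,"y": 0,"z": 0,"wx": 0,"wy": 0,"wz": 0,"claw": 0.4},
    {"x": -4,"y": 0,"z": 0,"wx": 0,"wy": 0,"wz": 0,"claw": 0.3},
    {"x": -2.5,"y": 1.3,"z": 2,"wx": 0,"wy": 0,"wz": 0,"claw": 0.2},
    {"x": 0,"y": 1.4,"z": 3.5,"wx": 0,"wy": 0,"wz": 0,"claw": 0.2},
    {"x": 0,"y": 1.4,"z": 3.5,"wx": 0,"wy": 0,"wz": 0,"claw": 0.2},
    {"x": 0,"y": 1.4,"z": 3.5,"wx": 0,"wy": 0,"wz": 0,"claw": 0.2},
    {"x": 0,"y": 1.4,"z": 3.5,"wx": 0,"wy": 0,"wz": 0,"claw": 0.2},
    {"x": 0,"y": 1.4,"z": 3.5,"wx": 0,"wy": 0,"wz": 0,"claw": 0.2},
    {"x": 0,"y": 1.4,"z": 3.5,"wx": 0,"wy": 0,"wz": 0,"claw": 0.2},
    {"x": 0,"y": 1.4,"z": 3.5,"wx": 0,"wy": 0,"wz": 0,"claw": 0.2},
    {"x": 0,"y": 1.4,"z": 3.5,"wx": 0,"wy": 0,"wz": 0,"claw": 0.2},
    {"x": 0,"y": 1.4,"z": 3.5,"wx": 0,"wy": 0,"wz": 0,"claw": 0.2},
    {"x": 0,"y": 1.4,"z": 3.5,"wx": 0,"wy": 0,"wz": 0,"claw": 0.2},
    {"x": 4,"y": 0.3,"z": 2.8,"wx": 0,"wy": 0,"wz": 0,"claw": 0.2},
    {"x": 4,"y": 0,"z": 0,"wx": 0,"wy": 0,"wz": 0,"claw": 0.2},
    {"x": 4,"y": 0,"z": 0,"wx": 0,"wy": 0,"wz": 0,"claw": 0.2},
    {"x": 0,"y": 0,"z": 0,"wx": 0,"wy": 0,"wz": 0,"claw": 0.2},
    {"x": 0,"y": 0,"z": 0,"wx": 0,"wy": 0,"wz": 0,"claw": 0.2}
  ]
}}

```text
time: 42.45
eef_pos: [571.6, -319.3, 71.4]
tool_rot: [-0.514, -0.486, 0.514, -0.486]
wrist_force: [0.6, -0.7, 1.5]
grip_width: 0.801
```

```bash
python3 -c "
from h import *
np.set_printoptions(precision=2,suppress=True)
s=robot.get_state();print(s['eef_pos'],s['wrist_force'],yaw(),to(571.5,-319,-19))
look('','pics/sc24.png',u=280,v=140,u2=200,v2=170,w=120,h=120,k=3)
S=robot.read_camera('scene');cv2.imwrite('pics/s24.png',S['img'])"
```

```text
[ 571.61 -319.31   71.37] [ 0.63 -0.7   1.53] -0.05562188276123196 [ 9.04 -0.01 -0.03]
```

Emit:
{"name": "arm_command", "arguments": {
  "deltas": [
    {"x": 3.5,"y": 0,"z": 0,"wx": 0,"wy": 0,"wz": 0,"claw": 0.2},
    {"x": 3.5,"y": 0,"z": 0,"wx": 0,"wy": 0,"wz": 0,"claw": 0.2},
    {"x": 2,"y": 0,"z": 0,"wx": 0,"wy": 0,"wz": 0,"claw": 0.2},
    {"x": 0,"y": 0,"z": 0,"wx": 0,"wy": 0,"wz": 0,"claw": 0.4},
    {"x": 0,"y": 0,"z": 0,"wx": 0,"wy": 0,"wz": 0,"claw": 1},
    {"x": 0,"y": 0,"z": 0,"wx": 0,"wy": 0,"wz": 0,"claw": 1},
    {"x": 0,"y": 0,"z": 0,"wx": 0,"wy": 0,"wz": 0,"claw": 1},
    {"x": 0,"y": 0,"z": 0,"wx": 0,"wy": 0,"wz": 0,"claw": 1},
    {"x": -2,"y": 0,"z": 0,"wx": 0,"wy": 0,"wz": 0,"claw": 1},
    {"x": -3,"y": 0,"z": 0,"wx": 0,"wy": 0,"wz": 0,"claw": 1},
    {"x": -4,"y": 0,"z": 0,"wx": 0,"wy": 0,"wz": 0,"claw": 1},
    {"x": -4,"y": 0,"z": 0,"wx": 0,"wy": 0,"wz": 0,"claw": 1},
    {"x": -4,"y": 0,"z": 0,"wx": 0,"wy": 0,"wz": 0,"claw": 1},
    {"x": -4,"y": 0,"z": 0,"wx": 0,"wy": 0,"wz": 0,"claw": 1},
    {"x": 0,"y": 0,"z": 0,"wx": 0,"wy": 0,"wz": 0,"claw": 1},
    {"x": 0,"y": 0,"z": 0,"wx": 0,"wy": 0,"wz": 0,"claw": 1}
  ]
}}

```text
time: 44.2
eef_pos: [571.9, -319.6, 192.1]
tool_rot: [0.514, 0.485, -0.513, 0.487]
wrist_force: [-0.4, 0.1, -1.3]
grip_width: 0.522
```

```bash
python3 -c "
from h import *
np.set_printoptions(precision=2,suppress=True)
s=robot.get_state();print(s['eef_pos'],s['wrist_force'],s['grip_width'],yaw(),to(612.3,143.2,190))"
```

```text
[ 571.86 -319.57  192.15] [-0.36  0.08 -1.32] 0.5224457070710333 -0.05594316543266709 [  0.18   1.45 -46.43]
```

Emit:
{"name": "arm_command", "arguments": {
  "deltas": [
    {"x": 0,"y": 0.1,"z": -2,"wx": 0,"wy": 0,"wz": 0,"claw": 1},
    {"x": 0,"y": 0.1,"z": -3.6,"wx": 0,"wy": 0,"wz": 0,"claw": 1},
    {"x": 0,"y": 0.1,"z": -3.6,"wx": 0,"wy": 0,"wz": 0,"claw": 1},
    {"x": 0,"y": 0.1,"z": -3.6,"wx": 0,"wy": 0,"wz": 0,"claw": 1},
    {"x": 0,"y": 0.1,"z": -3.6,"wx": 0,"wy": 0,"wz": 0,"claw": 1},
    {"x": 0,"y": 0.1,"z": -3.6,"wx": 0,"wy": 0,"wz": 0,"claw": 1},
    {"x": 0,"y": 0.1,"z": -3.6,"wx": 0,"wy": 0,"wz": 0,"claw": 1},
    {"x": 0,"y": 0.1,"z": -3.6,"wx": 0,"wy": 0,"wz": 0,"claw": 1},
    {"x": 0,"y": 0.1,"z": -3.6,"wx": 0,"wy": 0,"wz": 0,"claw": 1},
    {"x": 0,"y": 0.1,"z": -3.6,"wx": 0,"wy": 0,"wz": 0,"claw": 1},
    {"x": 0,"y": 0.1,"z": -3.6,"wx": 0,"wy": 0,"wz": 0,"claw": 1},
    {"x": 0,"y": 0.1,"z": -3.6,"wx": 0,"wy": 0,"wz": 0,"claw": 1},
    {"x": 0,"y": 0.1,"z": -3.6,"wx": 0,"wy": 0,"wz": 0,"claw": 1},
    {"x": 0,"y": 0.1,"z": -1.2,"wx": 0,"wy": 0,"wz": 0,"claw": 1},
    {"x": 0,"y": 0,"z": 0,"wx": 0,"wy": 0,"wz": 0,"claw": 1},
    {"x": 0,"y": 0,"z": 0,"wx": 0,"wy": 0,"wz": 0,"claw": 1}
  ]
}}

```text
time: 45.8
eef_pos: [611.0, 141.5, 189.9]
tool_rot: [-0.513, -0.486, 0.515, -0.486]
wrist_force: [0.1, 0.0, -0.6]
grip_width: 0.524
```

```bash
python3 -c "
from h import *
np.set_printoptions(precision=2,suppress=True)
s=robot.get_state();print(s['eef_pos'],s['wrist_force'],s['grip_width'],yaw(),to(612.3,143.2,-12))
# brightness check: far bay open? sample floor colours in scene
S=robot.read_camera('scene');
cc,sn=np.cos(-.055),np.sin(-.055)
for x in range(-160,175,20):
    print(x,[tuple(int(q) for q in S['img'][tuple(proj(S,(526.5+cc*x-sn*y,186+sn*x+cc*y,74)).round().astype(int)[::-1])]) for y in(-40,0,40)])
"
```

```text
[611.04 141.55 189.89] [ 0.09  0.05 -0.62] 0.5244380664605579 -0.056970556037001144 [20.19  0.14 -0.2 ]
-160 [(220, 218, 217), (216, 213, 212), (125, 122, 122)]
-140 [(220, 217, 217), (218, 214, 214), (123, 122, 121)]
-120 [(219, 216, 215), (217, 215, 213), (167, 164, 164)]
-100 [(218, 215, 214), (201, 198, 198), (220, 218, 217)]
-80 [(219, 217, 216), (34, 28, 31), (218, 216, 215)]
-60 [(218, 215, 216), (222, 219, 218), (169, 167, 166)]
-40 [(220, 218, 217), (217, 215, 215), (218, 216, 214)]
-20 [(219, 217, 216), (208, 204, 205), (124, 121, 121)]
0 [(223, 220, 219), (221, 218, 218), (123, 121, 120)]
20 [(189, 180, 175), (107, 101, 98), (89, 83, 81)]
40 [(189, 180, 174), (109, 102, 97), (89, 84, 82)]
60 [(187, 177, 173), (105, 98, 96), (89, 83, 79)]
80 [(189, 181, 176), (107, 101, 97), (111, 106, 100)]
100 [(189, 179, 174), (191, 182, 176), (88, 83, 78)]
120 [(96, 91, 87), (139, 131, 126), (127, 119, 115)]
140 [(99, 94, 90), (97, 93, 89), (90, 84, 81)]
160 [(133, 124, 121), (105, 101, 95), (96, 87, 88)]
```

Emit:
{"name": "arm_command", "arguments": {
  "deltas": [
    {"x": 4,"y": 0.1,"z": -0.2,"wx": 0,"wy": 0,"wz": 0,"claw": 1},
    {"x": 4,"y": 0,"z": 0,"wx": 0,"wy": 0,"wz": 0,"claw": 1},
    {"x": 4,"y": 0,"z": 0,"wx": 0,"wy": 0,"wz": 0,"claw": 1},
    {"x": 4,"y": 0,"z": 0,"wx": 0,"wy": 0,"wz": 0,"claw": 1},
    {"x": 2.5,"y": 0,"z": 0,"wx": 0,"wy": 0,"wz": 0,"claw": 1},
    {"x": 1.2,"y": 0,"z": 0,"wx": 0,"wy": 0,"wz": 0,"claw": 1},
    {"x": 0.4,"y": 0,"z": 0,"wx": 0,"wy": 0,"wz": 0,"claw": 1},
    {"x": 0,"y": 0,"z": 0,"wx": 0,"wy": 0,"wz": 0,"claw": 1},
    {"x": 0,"y": 0,"z": 0,"wx": 0,"wy": 0,"wz": 0,"claw": 1}
  ]
}}

```text
time: 46.75
eef_pos: [613.7, 145.1, -8.4]
tool_rot: [0.515, 0.485, -0.513, 0.486]
wrist_force: [-0.9, -0.4, -0.8]
grip_width: 0.52
```

Emit:
{"name": "arm_command", "arguments": {
  "deltas": [
    {"x": 0.2,"y": 0,"z": 0,"wx": 0,"wy": 0,"wz": 0,"claw": 1},
    {"x": 0,"y": 0,"z": 0,"wx": 0,"wy": 0,"wz": 0,"claw": 1}
  ]
}}

```text
time: 46.95
eef_pos: [613.3, 145.4, -11.1]
tool_rot: [0.514, 0.486, -0.513, 0.486]
wrist_force: [0.9, 0.4, 1.7]
grip_width: 0.526
```

Emit:
{"name": "arm_command", "arguments": {
  "deltas": [
    {"x": 0,"y": 0,"z": 0,"wx": 0,"wy": 0,"wz": 0,"claw": 0.3},
    {"x": 0,"y": 0,"z": 0,"wx": 0,"wy": 0,"wz": 0,"claw": 0.3},
    {"x": 0,"y": 0,"z": 0,"wx": 0,"wy": 0,"wz": 0,"claw": 0.3},
    {"x": -3,"y": 0,"z": 0,"wx": 0,"wy": 0,"wz": 0,"claw": 0.3},
    {"x": -4,"y": 0,"z": 0,"wx": 0,"wy": 0,"wz": 0,"claw": 0.3},
    {"x": -4.5,"y": 0,"z": 0,"wx": 0,"wy": 0,"wz": 0,"claw": 0.3},
    {"x": -4.5,"y": 0,"z": 0,"wx": 0,"wy": 0,"wz": 0,"claw": 0.2},
    {"x": -4.2,"y": 0,"z": 0,"wx": 0,"wy": 0,"wz": 0,"claw": 0.2},
    {"x": 0,"y": 0,"z": 0,"wx": 0,"wy": 0,"wz": 0,"claw": 0.2},
    {"x": 0,"y": 0,"z": 0,"wx": 0,"wy": 0,"wz": 0,"claw": 0.2}
  ]
}}

```text
time: 47.95
eef_pos: [612.9, 145.3, 190.7]
tool_rot: [0.514, 0.486, -0.513, 0.486]
wrist_force: [-0.3, 0.3, -0.1]
grip_width: 0.796
```

```bash
python3 -c "
from h import *
np.set_printoptions(precision=2,suppress=True)
s=robot.get_state();print(s['eef_pos'],s['wrist_force'],s['grip_width'],yaw(),to(437,-361.5,190))
tins()
# find the tin top in the wrist view
W=robot.read_camera('wrist');np.savez('w30.npz',**W)
g=cv2.cvtColor(W['img'],6);c=cv2.HoughCircles(cv2.medianBlur(g,3),cv2.HOUGH_GRADIENT,1,25,param1=100,param2=18,minRadius=14,maxRadius=26)
for u,v,r in (c[0] if c is not None else []): print(u,v,r,atz(W,(u,v),56))"
```

```text
[612.86 145.29 190.7 ] [-0.29  0.29 -0.08] 0.7957611373482302 -0.055804850773785414 [  0.01 -14.73  51.58]
scene A shift -10 20 score 0.49
scene B shift -4 0 score 0.47
scene C shift -12 -1 score 0.43
scene D shift 0 -1 score 0.97
side A shift -9 -20 score 0.23
side B shift 9 10 score 0.39
side C shift 16 -20 score 0.37
side D shift 1 0 score 0.98
259.5 174.5 18.2 [611.57 146.19  56.  ]
162.5 223.5 22.1 [481.19  87.45  56.  ]
```

Emit:
{"name": "arm_command", "arguments": {
  "deltas": [
    {"x": 0,"y": -0.7,"z": 2,"wx": 0,"wy": 0,"wz": 0,"claw": 0.2},
    {"x": 0,"y": -1,"z": 3.6,"wx": 0,"wy": 0,"wz": 0,"claw": 0.2},
    {"x": 0,"y": -1,"z": 3.6,"wx": 0,"wy": 0,"wz": 0,"claw": 0.2},
    {"x": 0,"y": -1,"z": 3.6,"wx": 0,"wy": 0,"wz": 0,"claw": 0.2},
    {"x": 0,"y": -1,"z": 3.6,"wx": 0,"wy": 0,"wz": 0,"claw": 0.2},
    {"x": 0,"y": -1,"z": 3.6,"wx": 0,"wy": 0,"wz": 0,"claw": 0.2},
    {"x": 0,"y": -1,"z": 3.6,"wx": 0,"wy": 0,"wz": 0,"claw": 0.2},
    {"x": 0,"y": -1,"z": 3.6,"wx": 0,"wy": 0,"wz": 0,"claw": 0.2},
    {"x": 0,"y": -1,"z": 3.6,"wx": 0,"wy": 0,"wz": 0,"claw": 0.2},
    {"x": 0,"y": -1,"z": 3.6,"wx": 0,"wy": 0,"wz": 0,"claw": 0.2},
    {"x": 0,"y": -1,"z": 3.6,"wx": 0,"wy": 0,"wz": 0,"claw": 0.2},
    {"x": 0,"y": -1,"z": 3.6,"wx": 0,"wy": 0,"wz": 0,"claw": 0.2},
    {"x": 0,"y": -1,"z": 3.6,"wx": 0,"wy": 0,"wz": 0,"claw": 0.2},
    {"x": 0,"y": -1,"z": 3.6,"wx": 0,"wy": 0,"wz": 0,"claw": 0.2},
    {"x": 3,"y": -1,"z": 2.8,"wx": 0,"wy": 0,"wz": 0,"claw": 0.2},
    {"x": 4,"y": 0,"z": 0,"wx": 0,"wy": 0,"wz": 0,"claw": 0.2},
    {"x": 4,"y": 0,"z": 0,"wx": 0,"wy": 0,"wz": 0,"claw": 0.2},
    {"x": 0,"y": 0,"z": 0,"wx": 0,"wy": 0,"wz": 0,"claw": 0.2},
    {"x": 0,"y": 0,"z": 0,"wx": 0,"wy": 0,"wz": 0,"claw": 0.2}
  ]
}}

```text
time: 50.0
eef_pos: [436.4, -361.5, 79.8]
tool_rot: [-0.513, -0.487, 0.514, -0.485]
wrist_force: [-0.1, -0.8, 0.8]
grip_width: 0.795
```

```bash
python3 -c "
from h import *
np.set_printoptions(precision=2,suppress=True)
s=robot.get_state();print(s['eef_pos'],s['wrist_force'],s['grip_width'],yaw(),to(437,-361.5,-19))
tins()"
```

```text
[ 436.42 -361.53   79.8 ] [-0.12 -0.82  0.8 ] 0.7946226213795955 -0.05580020652203088 [9.88 0.08 0.  ]
scene A shift -10 20 score 0.49
scene B shift 6 -17 score 0.50
scene C shift -13 -2 score 0.39
scene D shift -2 5 score 0.67
side A shift -9 -20 score 0.24
side B shift 8 10 score 0.39
side C shift 16 -20 score 0.38
side D shift 1 0 score 0.96
```

Emit:
{"name": "arm_command", "arguments": {
  "deltas": [
    {"x": 4,"y": 0,"z": 0,"wx": 0,"wy": 0,"wz": 0,"claw": 0.2},
    {"x": 3.5,"y": 0,"z": 0,"wx": 0,"wy": 0,"wz": 0,"claw": 0.2},
    {"x": 2.3,"y": 0,"z": 0,"wx": 0,"wy": 0,"wz": 0,"claw": 0.2},
    {"x": 0,"y": 0,"z": 0,"wx": 0,"wy": 0,"wz": 0,"claw": 0.4},
    {"x": 0,"y": 0,"z": 0,"wx": 0,"wy": 0,"wz": 0,"claw": 1},
    {"x": 0,"y": 0,"z": 0,"wx": 0,"wy": 0,"wz": 0,"claw": 1},
    {"x": 0,"y": 0,"z": 0,"wx": 0,"wy": 0,"wz": 0,"claw": 1},
    {"x": 0,"y": 0,"z": 0,"wx": 0,"wy": 0,"wz": 0,"claw": 1},
    {"x": -2,"y": 0,"z": 0,"wx": 0,"wy": 0,"wz": 0,"claw": 1},
    {"x": -3,"y": 0,"z": 0,"wx": 0,"wy": 0,"wz": 0,"claw": 1},
    {"x": -4,"y": 0,"z": 0,"wx": 0,"wy": 0,"wz": 0,"claw": 1},
    {"x": -4,"y": 0,"z": 0,"wx": 0,"wy": 0,"wz": 0,"claw": 1},
    {"x": -4,"y": 0,"z": 0,"wx": 0,"wy": 0,"wz": 0,"claw": 1},
    {"x": -4,"y": 0,"z": 0,"wx": 0,"wy": 0,"wz": 0,"claw": 1},
    {"x": 0,"y": 0,"z": 0,"wx": 0,"wy": 0,"wz": 0,"claw": 1},
    {"x": 0,"y": 0,"z": 0,"wx": 0,"wy": 0,"wz": 0,"claw": 1}
  ]
}}

```text
time: 51.7
eef_pos: [437.3, -362.1, 193.0]
tool_rot: [0.514, 0.485, -0.513, 0.487]
wrist_force: [-0.1, 0.6, -0.9]
grip_width: 0.521
```

```bash
python3 -c "
from h import *
np.set_printoptions(precision=2,suppress=True)
s=robot.get_state();print(s['eef_pos'],s['wrist_force'],s['grip_width'],yaw(),to(616,220,190))"
```

```text
[ 437.27 -362.14  193.04] [-0.05  0.59 -0.94] 0.5210656260900453 -0.05585656190818908 [  0.29  14.59 -59.12]
```

Emit:
{"name": "arm_command", "arguments": {
  "deltas": [
    {"x": 0,"y": 0.2,"z": -2,"wx": 0,"wy": 0,"wz": 0,"claw": 1},
    {"x": 0,"y": 0.9,"z": -3.6,"wx": 0,"wy": 0,"wz": 0,"claw": 1},
    {"x": 0,"y": 0.9,"z": -3.6,"wx": 0,"wy": 0,"wz": 0,"claw": 1},
    {"x": 0,"y": 0.9,"z": -3.6,"wx": 0,"wy": 0,"wz": 0,"claw": 1},
    {"x": 0,"y": 0.9,"z": -3.6,"wx": 0,"wy": 0,"wz": 0,"claw": 1},
    {"x": 0,"y": 0.9,"z": -3.6,"wx": 0,"wy": 0,"wz": 0,"claw": 1},
    {"x": 0,"y": 0.9,"z": -3.6,"wx": 0,"wy": 0,"wz": 0,"claw": 1},
    {"x": 0,"y": 0.9,"z": -3.6,"wx": 0,"wy": 0,"wz": 0,"claw": 1},
    {"x": 0,"y": 0.9,"z": -3.6,"wx": 0,"wy": 0,"wz": 0,"claw": 1},
    {"x": 0,"y": 0.9,"z": -3.6,"wx": 0,"wy": 0,"wz": 0,"claw": 1},
    {"x": 0,"y": 0.9,"z": -3.6,"wx": 0,"wy": 0,"wz": 0,"claw": 1},
    {"x": 0,"y": 0.9,"z": -3.6,"wx": 0,"wy": 0,"wz": 0,"claw": 1},
    {"x": 0,"y": 0.9,"z": -3.6,"wx": 0,"wy": 0,"wz": 0,"claw": 1},
    {"x": 0,"y": 0.9,"z": -3.6,"wx": 0,"wy": 0,"wz": 0,"claw": 1},
    {"x": 0,"y": 0.9,"z": -3.6,"wx": 0,"wy": 0,"wz": 0,"claw": 1},
    {"x": 0,"y": 0.9,"z": -3.6,"wx": 0,"wy": 0,"wz": 0,"claw": 1},
    {"x": 0,"y": 0.9,"z": -3.1,"wx": 0,"wy": 0,"wz": 0,"claw": 1},
    {"x": 0,"y": 0,"z": 0,"wx": 0,"wy": 0,"wz": 0,"claw": 1},
    {"x": 0,"y": 0,"z": 0,"wx": 0,"wy": 0,"wz": 0,"claw": 1}
  ]
}}

```text
time: 53.6
eef_pos: [614.8, 220.4, 189.9]
tool_rot: [-0.512, -0.487, 0.514, -0.486]
wrist_force: [0.5, -0.5, -1.2]
grip_width: 0.521
```

```bash
python3 -c "
from h import *
np.set_printoptions(precision=2,suppress=True)
s=robot.get_state();print(s['eef_pos'],s['wrist_force'],s['grip_width'],yaw(),to(616,220,-12))"
```

```text
[614.75 220.44 189.89] [ 0.46 -0.47 -1.17] 0.5209435765805113 -0.054429517799099 [20.19  0.18  0.01]
```

Emit:
{"name": "arm_command", "arguments": {
  "deltas": [
    {"x": 4,"y": 0.1,"z": 0,"wx": 0,"wy": 0,"wz": 0,"claw": 1},
    {"x": 4,"y": 0,"z": 0,"wx": 0,"wy": 0,"wz": 0,"claw": 1},
    {"x": 4,"y": 0,"z": 0,"wx": 0,"wy": 0,"wz": 0,"claw": 1},
    {"x": 4,"y": 0,"z": 0,"wx": 0,"wy": 0,"wz": 0,"claw": 1},
    {"x": 2.5,"y": 0,"z": 0,"wx": 0,"wy": 0,"wz": 0,"claw": 1},
    {"x": 1.2,"y": 0,"z": 0,"wx": 0,"wy": 0,"wz": 0,"claw": 1},
    {"x": 0.4,"y": 0,"z": 0,"wx": 0,"wy": 0,"wz": 0,"claw": 1},
    {"x": 0,"y": 0,"z": 0,"wx": 0,"wy": 0,"wz": 0,"claw": 1},
    {"x": 0,"y": 0,"z": 0,"wx": 0,"wy": 0,"wz": 0,"claw": 1}
  ]
}}

```text
time: 54.5
eef_pos: [617.8, 220.2, -7.5]
tool_rot: [0.515, 0.485, -0.513, 0.486]
wrist_force: [0.1, 0.3, -0.6]
grip_width: 0.519
```

Emit:
{"name": "arm_command", "arguments": {
  "deltas": [
    {"x": 0.2,"y": 0,"z": 0,"wx": 0,"wy": 0,"wz": 0,"claw": 1},
    {"x": 0,"y": 0,"z": 0,"wx": 0,"wy": 0,"wz": 0,"claw": 1}
  ]
}}

```text
time: 54.7
eef_pos: [617.4, 220.4, -10.2]
tool_rot: [0.514, 0.486, -0.513, 0.486]
wrist_force: [1.2, 0.7, 1.5]
grip_width: 0.516
```

Contact felt, as with B. Release and rise.

Emit:
{"name": "arm_command", "arguments": {
  "deltas": [
    {"x": 0,"y": 0,"z": 0,"wx": 0,"wy": 0,"wz": 0,"claw": 0.3},
    {"x": 0,"y": 0,"z": 0,"wx": 0,"wy": 0,"wz": 0,"claw": 0.3},
    {"x": 0,"y": 0,"z": 0,"wx": 0,"wy": 0,"wz": 0,"claw": 0.3},
    {"x": -3,"y": 0,"z": 0,"wx": 0,"wy": 0,"wz": 0,"claw": 0.3},
    {"x": -4,"y": 0,"z": 0,"wx": 0,"wy": 0,"wz": 0,"claw": 0.3},
    {"x": -4,"y": 0,"z": 0,"wx": 0,"wy": 0,"wz": 0,"claw": 0.3},
    {"x": -3,"y": 0,"z": 0,"wx": 0,"wy": 0,"wz": 0,"claw": 0.4},
    {"x": 0,"y": 0,"z": 3,"wx": 0,"wy": 0,"wz": 0,"claw": 0.5},
    {"x": 0,"y": 0,"z": 3,"wx": 0,"wy": 0,"wz": 0,"claw": 0.5},
    {"x": 0,"y": 0,"z": 0,"wx": 0,"wy": 0,"wz": 0,"claw": 0.5},
    {"x": 0,"y": 0,"z": 0,"wx": 0,"wy": 0,"wz": 0,"claw": 0.5}
  ]
}}

```text
time: 55.8
eef_pos: [613.3, 159.5, 129.0]
tool_rot: [0.514, 0.485, -0.514, 0.485]
wrist_force: [0.4, 0.8, 0.6]
grip_width: 0.505
```

```bash
python3 -c "
from h import *
np.set_printoptions(precision=2,suppress=True)
s=robot.get_state();print(s['eef_pos'],s['wrist_force'],s['grip_width'],yaw(),to(440,86.5,130))
W=robot.read_camera('wrist')
g=cv2.cvtColor(W['img'],6);c=cv2.HoughCircles(cv2.medianBlur(g,3),cv2.HOUGH_GRADIENT,1,25,param1=100,param2=18,minRadius=14,maxRadius=30)
for u,v,r in (c[0] if c is not None else []): print(u,v,r,atz(W,(u,v),56))"
```

```text
[613.32 159.46 128.96] [0.43 0.76 0.56] 0.5049827183429958 -0.05731028413826604 [ -0.11 -16.89   8.28]
258.5 200.5 21.0 [611.47 146.97  56.  ]
259.5 124.5 24.5 [616.86 224.34  56.  ]
378.5 195.5 20.5 [736.66 145.34  56.  ]
386.5 171.5 16.0 [743.03 170.59  56.  ]
```

Emit:
{"name": "arm_command", "arguments": {
  "deltas": [
    {"x": 0,"y": -3.4,"z": 1.7,"wx": 0,"wy": 0,"wz": 0,"claw": 0.5},
    {"x": 0,"y": -3.4,"z": 1.7,"wx": 0,"wy": 0,"wz": 0,"claw": 0.5},
    {"x": 0,"y": -3.4,"z": 1.7,"wx": 0,"wy": 0,"wz": 0,"claw": 0.5},
    {"x": 0,"y": -3.4,"z": 1.6,"wx": 0,"wy": 0,"wz": 0,"claw": 0.5},
    {"x": 0,"y": -3.3,"z": 1.6,"wx": 0,"wy": 0,"wz": 0,"claw": 0.5},
    {"x": 0,"y": 0,"z": 0,"wx": 0,"wy": 0,"wz": 0,"claw": 0.5},
    {"x": 0,"y": 0,"z": 0,"wx": 0,"wy": 0,"wz": 0,"claw": 0.5}
  ]
}}

```text
time: 56.55
eef_pos: [440.0, 87.7, 129.3]
tool_rot: [0.514, 0.486, -0.513, 0.486]
wrist_force: [-0.4, 0.3, 0.2]
grip_width: 0.499
```

```bash
python3 -c "
from h import *
np.set_printoptions(precision=2,suppress=True)
s=robot.get_state();print(s['eef_pos'],yaw(),to(440,86.5,44))
W=robot.read_camera('wrist');i=W['img'].max(2)
for x,y in((440,86.5),(443.5,191)):
  for h in ((98,90) if y<100 else (106,)):
    u,v=proj(W,(x,y,h)).astype(int); print(u,v); 
    for r in(v-6,v,v+4): print(' '.join('%3d'%k for k in i[r,u-20:u+21]))"
```

```text
[439.97  87.68 129.31] -0.05434214318016642 [ 8.53 -0.    0.12]
259 203
255 249 241 243 243 242 243 243 244 248 255 105 132  59  44  70  70  71  72  73  75  75  76  77  81  49  51 255 249 245 244 244 243 244 244 243 244 244 252 255  54
255 250 241 243 243 242 242 243 244 244 244 249 255  40  40  69  70  72  71  73  74  75  76  76  79  40  95 255 249 245 244 243 244 244 244 243 244 245 254 252  65
255 255 255 255 255 255 255 255 255 255 255 255 255 135  33  69  71  70  72  73  72  73  75  76  77  42 108 255 255 255 255 255 255 255 255 255 255 255 255 232  73
259 200
255 249 241 243 243 242 243 244 245 255 182 115 136  60  45  70  69  71  72  73  75  76  75  77  81  51  53 255 249 245 244 243 243 244 244 243 244 244 251 255  92
255 250 241 243 243 242 243 243 243 244 245 253 255  42  39  70  71  70  72  73  75  75  77  76  81  45  59 255 249 245 244 243 243 244 244 243 244 245 253 255  76
255 250 241 243 243 242 243 243 244 244 244 249 255  38  38  68  70  71  72  74  73  75  74  75  79  41  94 255 249 245 244 243 243 244 244 243 244 245 255 241  57
257 76
130 116 137 132 131 132 132 134 137 143  84  19  35  39  40  39  39  41  40  41  42  39  40  41  31  17  98 145 136 134 132 132 130 127 131 115 212 246 239 238 237
130 113 136 130 131 133 132 134 137 141  84  22  35  40  40  40  40  40  39  38  41  40  39  39  31  15 116 141 137 133 133 131 130 128 130 112 217 247 240 238 238
128 112 135 130 130 131 132 132 137 141  82  22  36  40  41  39  40  39  39  39  38  39  38  39  31  16 117 141 135 132 132 131 130 127 129 110 231 244 238 237 238
```

Emit:
{"name": "arm_command", "arguments": {
  "deltas": [
    {"x": 3.4,"y": 0,"z": 0,"wx": 0,"wy": 0,"wz": 0,"claw": 0.5},
    {"x": 3,"y": 0,"z": 0,"wx": 0,"wy": 0,"wz": 0,"claw": 0.5},
    {"x": 2,"y": 0,"z": 0,"wx": 0,"wy": 0,"wz": 0,"claw": 0.5},
    {"x": 0,"y": 0,"z": 0,"wx": 0,"wy": 0,"wz": 0,"claw": 0.72},
    {"x": 0,"y": 0,"z": 0,"wx": 0,"wy": 0,"wz": 0,"claw": 0.72},
    {"x": 0,"y": 1,"z": 0,"wx": 0,"wy": 0,"wz": 0,"claw": 0.72},
    {"x": 0,"y": 2,"z": 0,"wx": 0,"wy": 0,"wz": 0,"claw": 0.72},
    {"x": 0,"y": 2,"z": 0,"wx": 0,"wy": 0,"wz": 0,"claw": 0.72},
    {"x": 0,"y": 2,"z": 0,"wx": 0,"wy": 0,"wz": 0,"claw": 0.72},
    {"x": 0,"y": 2,"z": 0,"wx": 0,"wy": 0,"wz": 0,"claw": 0.72},
    {"x": 0,"y": 2,"z": 0,"wx": 0,"wy": 0,"wz": 0,"claw": 0.72},
    {"x": 0,"y": 2,"z": 0,"wx": 0,"wy": 0,"wz": 0,"claw": 0.72},
    {"x": 0,"y": 1.5,"z": 0,"wx": 0,"wy": 0,"wz": 0,"claw": 0.72},
    {"x": 0,"y": 1.2,"z": 0,"wx": 0,"wy": 0,"wz": 0,"claw": 0.72},
    {"x": 0,"y": 0.8,"z": 0,"wx": 0,"wy": 0,"wz": 0,"claw": 0.72},
    {"x": 0,"y": 0,"z": 0,"wx": 0,"wy": 0,"wz": 0,"claw": 0.72}
  ]
}}

```text
time: 58.2
eef_pos: [606.3, 77.4, 45.6]
tool_rot: [0.514, 0.485, -0.513, 0.486]
wrist_force: [0.2, -0.2, 0.3]
grip_width: 0.281
```

Emit:
{"name": "arm_command", "arguments": {
  "deltas": [
    {"x": 0,"y": 0.6,"z": 0,"wx": 0,"wy": 0,"wz": 0,"claw": 0.72},
    {"x": 0,"y": 0,"z": 0,"wx": 0,"wy": 0,"wz": 0,"claw": 0.72}
  ]
}}

```text
time: 58.4
eef_pos: [611.2, 77.3, 45.2]
tool_rot: [0.514, 0.486, -0.513, 0.486]
wrist_force: [-0.0, 0.6, 0.0]
grip_width: 0.28
```

Emit:
{"name": "arm_command", "arguments": {
  "deltas": [
    {"x": 0,"y": 0.3,"z": 0,"wx": 0,"wy": 0,"wz": 0,"claw": 0.72},
    {"x": 0,"y": 0,"z": 0,"wx": 0,"wy": 0,"wz": 0,"claw": 0.72}
  ]
}}

```text
time: 58.6
eef_pos: [613.1, 77.2, 44.9]
tool_rot: [-0.513, -0.486, 0.514, -0.486]
wrist_force: [-4.5, 0.6, 3.2]
grip_width: 0.281
```

Emit:
{"name": "arm_command", "arguments": {
  "deltas": [
    {"x": 0,"y": -0.7,"z": 0,"wx": 0,"wy": 0,"wz": 0,"claw": 0.6},
    {"x": 0,"y": 0,"z": 0,"wx": 0,"wy": 0,"wz": 0,"claw": 0.5},
    {"x": -4,"y": 0,"z": 0,"wx": 0,"wy": 0,"wz": 0,"claw": 0.5},
    {"x": -4,"y": 0,"z": 0,"wx": 0,"wy": 0,"wz": 0,"claw": 0.5},
    {"x": -4,"y": -1.5,"z": 0,"wx": 0,"wy": 0,"wz": 0,"claw": 0.5},
    {"x": -4,"y": -3,"z": 0,"wx": 0,"wy": 0,"wz": 0,"claw": 0.5},
    {"x": -3,"y": -3,"z": 0,"wx": 0,"wy": 0,"wz": 0,"claw": 0.5},
    {"x": 0,"y": 0,"z": 0,"wx": 0,"wy": 0,"wz": 0,"claw": 0.5},
    {"x": 0,"y": 0,"z": 0,"wx": 0,"wy": 0,"wz": 0,"claw": 0.5}
  ]
}}

```text
time: 59.5
eef_pos: [532.0, 81.6, 235.8]
tool_rot: [0.515, 0.485, -0.513, 0.486]
wrist_force: [0.9, -0.5, -0.6]
grip_width: 0.497
```

```bash
python3 -c "
from h import *
np.set_printoptions(precision=1,suppress=True)
s=robot.get_state();print(s['eef_pos'],s['wrist_force'],s['time'])
W=robot.read_camera('wrist');i=W['img'].max(2)
for x,y,h in((606.5,80,98),(443,191,106)):
    u,v=proj(W,(x,y,h)).astype(int);r=i[v,u-25:u+26];print(u,v,' '.join('%d'%k for k in r))
    d=np.where(r<110)[0]+u-25; print(d, atz(W,(d.min(),v),h),atz(W,(d.max(),v),h))
S=robot.read_camera('scene');D=robot.read_camera('side')
cc,sn=np.cos(-.055),np.sin(-.055)
for y in(-30,30): print([int(S['img'][tuple(proj(S,(526.5+cc*x-sn*y,186+sn*x+cc*y,66 if x>0 else 74)).round().astype(int)[::-1])].max()) for x in range(-165,175,15)])
# non-job items unchanged?
for n,c,f in(('scene',S,'pics/scene0.png'),('side',D,'pics/side0.png')):
  ref=cv2.imread(f)
  for k,p in dict(tape=(478,-281,12),disc=(383,-457,5),marker=(655,-290,8),O1=(587,-205,25),O2=(496,-170,25),O3=(346,-363,25)).items():
    u,v=proj(c,p).astype(int);r=cv2.matchTemplate(c['img'][v-30:v+31,u-30:u+31],ref[v-14:v+15,u-14:u+15],5);_,m,_,q=cv2.minMaxLoc(r);print(n,k,q[0]-16,q[1]-16,round(m,2))
"
```

```text
[532.   81.6 235.8] [ 0.9 -0.5 -0.6] 59.5
318 172 85 86 91 96 82 157 255 243 243 242 242 247 255 101 123 141 25 22 26 28 23 59 81 75 74 72 70 67 54 64 255 245 242 252 234 80 95 88 100 99 80 84 97 116 120 79 84 109 109 101 76
[293 294 295 296 297 306 309 310 311 312 313 314 315 316 317 318 319 320
 321 322 328 329 330 331 332 333 334 335 338 339 340 341 342 343] [574.7  82.6  98. ] [637.4  79.1  98. ]
174 85 234 235 235 238 254 103 119 124 124 125 124 125 124 124 125 125 124 126 134 77 22 32 33 34 37 35 36 38 36 30 25 26 27 27 25 13 108 134 128 125 124 123 131 94 131 128 128 126 126 126 126
[154 168 169 170 171 172 173 174 175 176 177 178 179 180 181 182 183 184
 185 192] [420. 193. 106.] [462.5 190.6 106. ]
[217, 217, 216, 216, 120, 122, 166, 126, 125, 125, 213, 212, 119, 124, 113, 118, 162, 216, 219, 218, 218, 219, 221]
[125, 125, 124, 125, 128, 123, 20, 35, 123, 123, 125, 122, 122, 122, 119, 125, 191, 218, 221, 219, 217, 219, 221]
scene tape 0 0 1.0
scene disc 0 0 1.0
scene marker 0 0 0.77
scene O1 0 0 0.95
scene O2 0 0 1.0
scene O3 0 0 1.0
side tape 0 0 0.86
side disc 0 0 1.0
side marker 0 0 0.99
side O1 0 0 0.95
side O2 0 0 1.0
side O3 0 0 1.0
```

```bash
python3 -c "
from h import *
print(robot.sign_off(),robot.get_state()['time'])"
```

```text
the job is handed in; nothing more can be done
the job is handed in; nothing more can be done
```

The four grey tins are sorted and the job is handed in; `sign_off` gave no verdict, so success is not confirmed. I found no fifth grey tin in any camera view.

- **Weights:** two tins pulled about 5 N and 7 N at the wrist (full) and now stand in the near bay. The other two pulled about 1 N (empty) and now stand in the far bay.
- **Tins in place:** I saw both near-bay tins upright in pictures. For the far bay I had only circle fits from the wrist image, because the 40-picture viewing limit was reached. The fits put both tins inside the bay walls.
- **Covers:** each was pushed until the wrist force rose at its stop, 10 N for the upper and 4.5 N for the lower. Both fins were within about 2 mm of shut on the last wrist image.
- **Other items:** template matching against the first images showed no shift in the tape roll, disc, marker or orange tins. Two scores were weaker: the marker in the scene view (0.77) and the tape roll in the side view (0.86).
- **At hand-in:** the arm was clear of everything. The clock read about 60 s when I last checked.

**Disagreements:**
- The visible fingertips are about 36 mm above the reported TCP. I found this when the first push at the lower cover's fin missed, and allowed for it in every move after that.
- The wrist camera placed the tins 2–5 mm, and the chest about 8 mm, further left (+y) than the fixed cameras did. I used values in between.
- The lower cover was opened to about 5 mm short of its end, which still left the far bay clear.

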